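# Load the backlit inspection nest and close it with the hold-down frame

### The arm

A 6-joint arm with a two-finger parallel gripper is mounted at the origin on a cart in front of the work surface, level with it; the furniture and walls round the work are solid. World frame = base frame: x ahead of the robot, y to its left, z up, the work surface at z = 0. Lengths are in mm, angles in rad, forces in N, time in s.
With the tool pointing down it reaches from about 350 to 975 mm from the base axis. Payload 7.1 kg.
Tool frame: the origin (TCP) lies midway between the tips of the shut fingers; the grasp point (between the pads) lies 19 mm behind it; z points along the fingers, y is the line along which they close (so a half turn about z gives the same grasp; the last joint's range is limited). The gripper opens to 88 mm and grips with 3 to 60 N. Pads are 20 mm wide; open, the fingers measure 115 mm over their backs; the gripper's body (75 mm by 178 mm) begins 61 mm behind the grasp point.
Start: joints at [-1.339, 0.423, 1.63, -0, 1.089, -0.019], TCP at [155.131, -605.425, 222.675] pointing down, gripper open.
Joint ranges: [-3, 3], [-0.9, 2.11], [0.09, 2.58], [-1.31, 4.45], [0.11, 2.69], [-2.54, 2.54]. Speed limits (rad/s): [2.39, 2.39, 3.01, 3.14, 3.14, 3.14].

### API

Orientations are given as a rotation vector (axis times angle).
In Python, from workcell import ctrl gives the robot as it stands. The module is installed in compiled form; this text tells all that it offers.
- The arm moves only by the tool apply_moves, never from a script. Its argument "targets" is a list of rows, each a list of 3 entries, a list of its own where there are three numbers: the opening, from -1 (shut) to 1 (fully open), then the shift along the tool's x, y, z normalised to -1 to 1, where 1 is 5 cm, then the turn, a rotation vector about the tool's x, y, z normalised to -1 to 1, where 1 is 90 degrees. In form: [[jaw, [x, y, z], [wx, wy, wz]], ...]. A call has 1 to 8 rows; each row shifts and turns the commanded pose from where the row before left it, along the tool's axes as they then stand; what a row does not reach is not made up. A row lasts 1/8 s, in which the tool goes at most 62.5 mm and 10.7 degrees, less where a joint would pass 70% of its speed; a pose out of reach is approached as far as the arm can. A call with a number of a shift or a turn outside -1 to 1 is refused whole. A call with a gripper value outside its range is refused whole. The fingers move at their own pace and stop on an object; the grip force is fixed at half the most. Time passes only in rows, so rows that do not move let the fingers close. It gives the time, the measured TCP pose, the force, the opening and the grip force at its end, in the units of the state.
- ctrl.get_obs(): the state, without advancing time (a new reading comes with each control period).
- ctrl.get_image(name): name is "scene" or "top" or "wrist"; returns a dict with "pixels" (384x512x3 uint8, blue, green, red), "camera_matrix" (3x3 intrinsics, pixels), "view" (4x4, takes a point from world to camera coordinates); the wrist camera has in their place "hand_eye" (4x4, takes a point from camera to tool coordinates, whose origin is the TCP and whose axes are the flange's). Camera axes: x right, y down, z forward; pixel columns grow to the right and rows downward; lengths in mm; the calibration is good to about 2 mm. A picture is of the moment at which its call begins: read the wrist's pose just before it. There is no depth.
- ctrl.close_job(): hands the job in; it is judged then, once.
Trained networks look in the newest picture that a camera, given by its name, has taken for a name from the list of things; names that differ only in an ending like _2 or _b are one class to them, and where a whole thing is asked for, a point or a joint stands for the part that bears it (a point fixed in the world has none). Each returns a list of dicts, best first, with "score" (0 to 1); they miss things now and then, are a little off and sometimes report something else, mostly with a low value. They report only what shows in the picture. A call takes as long as a camera call.
- ctrl.masks_of(label, camera): "region" (384x512 bool, what is visible of it) and "bbox" ([left, top, right, bottom] in pixels, round what is visible of it).
- ctrl.pinpoint(label, camera): "xy" ([column, row] in pixels: a listed point, or the origin of a listed thing).
The state is a dict: "t": time; "qpos": joint angles; "qvel": joint speeds; "joint_torque": joint torques, N m; "ee_pos": TCP position; "orientation": TCP orientation; "ft_force": force on the tool from outside, world axes, zero at the start; "moment": the same for the moment, N m; "width": finger opening in mm; "grasp_force": force on a finger pad.
Only numpy, scipy, OpenCV 4.12 (cv2) and the standard library are available. Lean on these libraries where they do the work, as an engineer would, in place of code of your own. Each camera call takes 0.05 s, during which the arm holds its last target. There are 200 camera calls.

### The job

Load the inspection nest on the right: lay the work carrier whose two holes match the nest's pins (the long one) over the pins, right way round, so that it rests flush on both pedestals, and let go of it. Then lift the hold-down frame up and off the two arms of its hook stand and lower it over the same pins until it lies flush on the carrier. Lower both, do not drop them; leave the short carrier and everything else where it is, and mind the tall spray bottle on the way.

Things in the scene. Friction and masses are not known exactly. Their poses are not given: they have to be found in the camera images.
- long_carrier: work carrier to load: aluminium plate 176 mm long (y) x 54 wide (x) x 12 thick, two long windows with brass strips and dark dies, a large through hole (15.6 mm) at y=+72 and a small one (9.6 mm) at y=-72 mm. Starts flat on the left of the worktop, turned any way. Origin: centre of its underside. Grip it across its width at mid-length
- long_carrier_large_hole (a point): centre of the long carrier's large hole, at its underside; it belongs on the thick pin
- long_carrier_small_hole (a point): centre of the long carrier's small hole, at its underside
- short_carrier: a carrier of another nest, of the same look but only 140 mm long, holes 108 mm apart: it does not fit; leave it alone. It lies in the shallow steel tray in the middle. Origin at the centre of its underside, y along its length
- inspection_nest: fixed nest on the right half of the worktop: grey base 84 (x) x 196 (y) x 12 mm; two aluminium pedestals 50 x 36 mm at y=+72 and -72 mm, tops 36 mm above the worktop, a pin on each; between them a low white backlight (38 mm wide in x, 28 mm high). Origin: centre of its underside. The seated carrier's origin is 36 mm, the seated frame's 48 mm above it
- nest_large_pin (a point): foot of the thick pin (14 mm, bullet-nosed, 34 mm tall, tip 70 mm above the worktop) at the nest's y=+72 mm, on top of its pedestal
- nest_small_pin (a point): foot of the thin pin (8 mm, bullet-nosed, 34 mm tall) at the nest's y=-72 mm, on top of its pedestal
- hook_stand: fixed stand: two parallel 8 mm steel arms at y=+34 and -34 mm, upper side 164 mm above the worktop, open between; they run towards its -x (roughly to the robot) from legs at x=+72 mm to upturned tips at x=-27 mm that reach 182 mm above the worktop. Grey base plate 120 x 120 x 10 mm. Origin on the worktop midway between the arms, about below the hung handle
- hold_down_frame: hold-down frame: steel plate 176 mm long (y) x 54 wide (x) x 8 thick, two long windows, a large hole (15.6 mm) at y=+72, a small one (9.6 mm) at y=-72 mm, and a bow handle along y over its middle. It hangs level by the handle on the stand's two arms. Origin: centre of the plate's underside
- frame_handle (a point): centre of the handle bar, 63 mm above the frame's origin; bar 12 mm wide (x), 10 high, 112 long (y), 50 mm free height between bar and plate, posts at y=+50 and -50 mm; grip it here, between the stand's arms, closing along x
- frame_large_hole (a point): centre of the frame's large hole, at its underside
- frame_small_hole (a point): centre of the frame's small hole, at its underside
- tape_roll: roll of tan tape lying flat, 96 mm across, 48 mm high; origin at the centre of its underside; leave alone
- specimen_pot: white screw-lid pot, 47 mm across, 43 mm high, close beside the nest; origin at the centre of its underside; leave alone
- objective_can_50: white plastic can with a black lid, 39 mm across, 67 mm high, between tray and hook stand; origin at the centre of its underside; leave alone
- objective_can_10: black plastic can, 37 mm across, 59 mm high, beside the hook stand; origin at the centre of its underside; leave alone
- spray_floor: tall blue trigger spray bottle, 120 x 55 mm, 256 mm high, standing between the hook stand and the nest; origin at the centre of its underside; leave it standing
- wafer_box_1: flat round white wafer box, 70 mm across, 14 mm high, in front of the hook stand; origin at the centre of its underside; leave alone

How it is judged:
By the outcome, as a careful person would: the job done as asked, in the order asked, and still so for the second after the job is handed in, with the robot touching nothing.
It also fails if it takes over 72 s, if anything falls off the work surface, if the arm or the gripper's body presses on something with over 40 N, if the wrist force passes 120 N, or if a joint passes its speed limit or range.

## Working session

There is one attempt and no reset: what is moved stays moved. The work goes in short steps, Python scripts to look and compute and a tool call to move; the robot and the scene stay as the last step left them, time stands still between calls to the robot, and variables do not carry over. Pictures are saved under pics/ and viewed, at most 10 in all, crops included, and the job is handed in when it is done.

Besides the shell and the picture viewer there is one more tool, called as name(argument=value, ...), one argument or row to a line, values as JSON. apply_moves: Moves the arm, as the interface text tells. Scaled input: -1 to 1 covers 5 cm each way for a shift and 90 degrees each way for a turn. Its arguments: {"type":"object","properties":{"targets":{"type":"array"}},"required":["targets"]}

```bash
mkdir -p pics
cat > h.py <<'E'
import numpy as np, cv2
from scipy.spatial.transform import Rotation as R
from workcell import ctrl
def cam(name):
    o=ctrl.get_obs(); im=ctrl.get_image(name); K=np.array(im["camera_matrix"])
    if name=="wrist":
        T=np.eye(4);T[:3,:3]=R.from_rotvec(o["orientation"]).as_matrix();T[:3,3]=o["ee_pos"]
        V=np.linalg.inv(T@np.array(im["hand_eye"]))
    else: V=np.array(im["view"])
    return im["pixels"],K,V
def ray(K,V,p):
    d=V[:3,:3].T@np.linalg.solve(K,[p[0],p[1],1.]); c=-V[:3,:3].T@V[:3,3]; return c,d/np.linalg.norm(d)
def onz(K,V,p,z):
    c,d=ray(K,V,p); return c+d*(z-c[2])/d[2]
def tri(rays):
    A=sum(np.eye(3)-np.outer(d,d) for c,d in rays); b=sum((np.eye(3)-np.outer(d,d))@c for c,d in rays)
    X=np.linalg.solve(A,b); return X,[round(float(np.linalg.norm((np.eye(3)-np.outer(d,d))@(X-c))),1) for c,d in rays]
def pts(labels,camera):
    r={}
    for l in labels:
        q=ctrl.pinpoint(l,camera)
        if q: r[l]=(np.array(q[0]["xy"],float),q[0]["score"])
    return r
def proj(K,V,X):
    x=V[:3,:3]@np.array(X,float)+V[:3,3]; x=K@x; return x[:2]/x[2]
E
cat > a.py <<'E'
from h import *
np.set_printoptions(precision=1,suppress=True)
L="long_carrier long_carrier_large_hole long_carrier_small_hole short_carrier inspection_nest nest_large_pin nest_small_pin hook_stand hold_down_frame frame_handle frame_large_hole frame_small_hole tape_roll specimen_pot objective_can_50 objective_can_10 spray_floor wafer_box_1".split()
D={}
for c in("scene","top"):
    px,K,V=cam(c); cv2.imwrite(f"pics/{c}0.png",px); D[c]=(K,V,pts(L,c)); print(c,"cam at",-V[:3,:3].T@V[:3,3])
for l in L:
    s=[(c,D[c]) for c in D if l in D[c][2]]
    print(l,[(c,d[2][l][0],round(d[2][l][1],2),onz(d[0],d[1],d[2][l][0],0)) for c,d in s])
    if len(s)==2: print("   tri",*tri([ray(d[0],d[1],d[2][l][0]) for c,d in s]))
E
python3 a.py; python3 -c "
from h import *
print(ctrl.get_obs())"
```

```text
scene cam at [-393.3  478.8 1281.5]
top cam at [ 357.1   52.5 1175.6]
long_carrier [('scene', array([204., 265.]), 0.91, array([398. , 299.5,   0. ])), ('top', array([177. , 236.4]), 0.64, array([397.3, 310.9,   0. ]))]
   tri [394.5 304.6  10.3] [4.6, 4.6]
long_carrier_large_hole [('scene', array([220.9, 255.7]), 0.86, array([411. , 235.9,   0. ])), ('top', array([196.5, 232.1]), 0.74, array([411.2, 250.2,   0. ]))]
   tri [407.5 243.   11.5] [6.1, 6.1]
long_carrier_small_hole [('scene', array([180.8, 275.3]), 0.63, array([389.5, 380.9,   0. ])), ('top', array([153.6, 239.4]), 0.73, array([387.3, 383.8,   0. ]))]
   tri [386.8 381.8   5.1] [0.7, 0.7]
short_carrier [('scene', array([275.1, 232.2]), 0.82, array([430.8,  28.2,   0. ])), ('top', array([271.6, 229.2]), 0.76, array([422.3,  14.5,   0. ]))]
   tri [426.1  21.6   1.4] [8.0, 8.0]
inspection_nest [('top', array([358.4, 221.2]), 0.62, array([ 449.7, -258.6,    0. ]))]
nest_large_pin [('scene', array([250.7, 166.7]), 0.57, array([756.5, -15. ,   0. ])), ('top', array([386.1, 219.2]), 0.86, array([ 456.8, -345.9,    0. ]))]
   t
[... 2326 characters left out ...]
2] [3.1, 3.1]
{'t': 1.9, 'qpos': array([-1.33898603e+00,  4.23119706e-01,  1.62989877e+00, -2.20314864e-05,
        1.08860328e+00, -1.89972294e-02]), 'qvel': array([ 0.00155226,  0.00044649, -0.00148092, -0.00042492,  0.00058303,
       -0.00101573]), 'joint_torque': array([ 1.84798387e-04, -5.44560635e+01, -2.74043351e+01,  6.44673756e-02,
        1.68208120e-02, -2.73861190e-05]), 'ee_pos': array([ 155.13295657, -605.4220179 ,  222.66323151]), 'orientation': array([-3.11689384e+00, -3.92948322e-01,  3.53420673e-05]), 'ft_force': array([-0.8840537 ,  0.45151516,  0.09673712]), 'moment': array([1.09489793e-02, 1.36360049e-05, 1.08315762e-02]), 'grasp_force': 0.0, 'width': 87.94513320552346}
```

View pictures.

View pics/scene0.png

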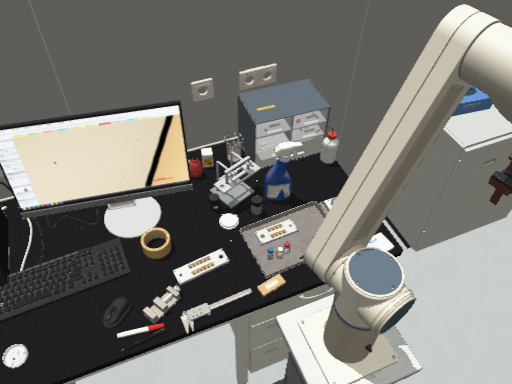

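View pics/top0.png

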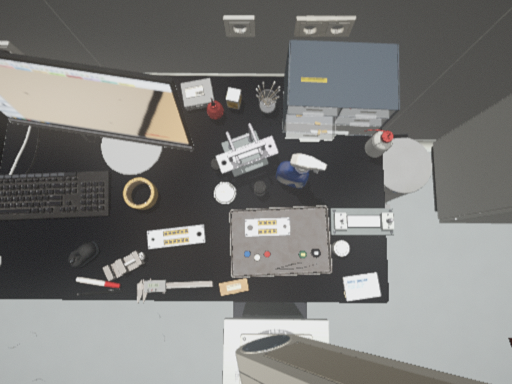

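```bash
cat > p.py <<'E'
import sys,json
from h import *
def psi(o): m=R.from_rotvec(o["orientation"]).as_matrix(); return np.degrees(np.arctan2(m[1,0],m[0,0]))
def plan(goal,n,jaw,start=None,nd=3):
    """goal x,y,z,psi(deg); straight line in n rows; returns rows and end pose"""
    o=ctrl.get_obs()
    s=np.array([*o["ee_pos"],psi(o)] if start is None else start,float); g=np.array(goal,float)
    g[3]=s[3]+(g[3]-s[3]+180)%360-180 if abs(g[3]-s[3])>180.1 and start is None else g[3]
    rows=[];c=s.copy()
    for i in range(1,n+1):
        t=s+(g-s)*i/n; a=np.radians(c[3]); d=t[:3]-c[:3]
        loc=np.array([np.cos(a)*d[0]+np.sin(a)*d[1], np.sin(a)*d[0]-np.cos(a)*d[1], -d[2]])
        l=np.round(loc/50,nd); w=round(-(t[3]-c[3])/90,nd)
        rows.append([jaw,[float(v)+0. for v in l],[0,0,w+0.]])
        l=l*50; c=c+[np.cos(a)*l[0]+np.sin(a)*l[1], np.sin(a)*l[0]-np.cos(a)*l[1], -l[2], -90*w]
    return rows,c
def show(goals,start=None):
    c=start
    for g,n,j in goals:
        r,c=plan(g,n,j,c)
        for k in range(0,len(r),8): print(json.dumps(r[k:k+8]).replace(" ",""))
    print("end",np.round(c,1))
E
python3 - <<'E'
from p import *
np.set_printoptions(precision=3,suppress=True)
im=ctrl.get_image("wrist"); print(im["hand_eye"],im["camera_matrix"])
px,K,V=cam("top"); q=ctrl.masks_of("spray_floor","top")
m=q[0]["region"].astype(np.uint8); c=max(cv2.findContours(m,0,1)[0],key=cv2.contourArea)
print(q[0]["score"],q[0]["bbox"]); 
for p in cv2.approxPolyDP(c,1.5,True)[:,0]: print(p,onz(K,V,p,0)[:2].round(),onz(K,V,p,150)[:2].round(),onz(K,V,p,250)[:2].round())
show([([400,-262,330,94.6],16,1)])
E
```

```text
[[   0.001   -0.962   -0.274   75.466]
 [   1.       0.001   -0.      -0.688]
 [   0.001   -0.274    0.962 -161.907]
 [   0.       0.       0.       1.   ]] [[325.376   0.    254.947]
 [  0.    325.376 182.706]
 [  0.      0.      1.   ]]
0.71 [276.5, 151.8, 327.5, 187.5]
[325 164] [ 633. -157.] [ 598. -130.] [ 575. -113.]
[305 155] [663. -93.] [624. -74.] [598. -62.]
[294 154] [666. -57.] [626. -43.] [600. -34.]
[288 162] [639. -38.] [603. -26.] [579. -19.]
[285 161] [642. -28.] [606. -18.] [582. -11.]
[279 165] [629.  -9.] [594.  -1.] [571.   4.]
[276 178] [586.   1.] [557.   7.] [537.  12.]
[286 185] [564. -31.] [537. -20.] [520. -13.]
[300 188] [554. -76.] [529. -59.] [512. -49.]
[305 184] [567. -92.] [540. -74.] [523. -61.]
[310 169] [ 617. -109.] [583. -88.] [561. -74.]
[316 173] [ 604. -128.] [ 572. -105.] [551. -89.]
[319 170] [ 613. -138.] [ 581. -113.] [559. -97.]
[323 170] [ 614. -150.] [ 581. -124.] [ 559. -107.]
[[1,[0.403,-0.34,-0.134],[0,0,-0.056]],[1,[0.431,-0.303,-0.134],[0,0,-0.055]],[1,[0.456,-0.265,-0.134],[0,0,-0.056]],[1,[0.478,-0.224,-0.135],[0,0,-0.056]],[1,[0.495,-0.181,-0.134],[0,0,-0.056]],[1,[0.509,-0.137,-0.134],[0,0,-0.055]],[1,[0.519,-0.092,-0.134],[0,0,-0.056]],[1,[0.525,-0.046,-0.134],[0,0,-0.056]]]
[[1,[0.527,0.0,-0.134],[0,0,-0.055]],[1,[0.526,0.045,-0.134],[0,0,-0.056]],[1,[0.519,0.092,-0.135],[0,0,-0.056]],[1,[0.509,0.136,-0.134],[0,0,-0.056]],[1,[0.495,0.181,-0.134],[0,0,-0.055]],[1,[0.478,0.223,-0.134],[0,0,-0.056]],[1,[0.456,0.264,-0.134],[0,0,-0.056]],[1,[0.432,0.303,-0.134],[0,0,-0.055]]]
end [ 400.  -262.   330.    94.6]
```

Run:
```python
from p import *
show([([448,-215,280,94.6],16,1)])
```

```text
[[1,[0.476,-0.382,-0.072],[0,0,-0.056]],[1,[0.507,-0.339,-0.071],[0,0,-0.055]],[1,[0.535,-0.293,-0.072],[0,0,-0.056]],[1,[0.558,-0.246,-0.072],[0,0,-0.056]],[1,[0.578,-0.195,-0.071],[0,0,-0.056]],[1,[0.593,-0.144,-0.072],[0,0,-0.055]],[1,[0.603,-0.093,-0.072],[0,0,-0.056]],[1,[0.609,-0.038,-0.071],[0,0,-0.056]]]
[[1,[0.61,0.014,-0.072],[0,0,-0.055]],[1,[0.606,0.067,-0.071],[0,0,-0.056]],[1,[0.598,0.121,-0.072],[0,0,-0.056]],[1,[0.586,0.172,-0.072],[0,0,-0.056]],[1,[0.567,0.223,-0.071],[0,0,-0.055]],[1,[0.547,0.272,-0.072],[0,0,-0.056]],[1,[0.52,0.318,-0.072],[0,0,-0.056]],[1,[0.491,0.362,-0.071],[0,0,-0.055]]]
end [ 448.  -215.   280.    94.6]
```

apply_moves(
  targets=[
    [1,[0.476,-0.382,-0.072],[0,0,-0.056]],
    [1,[0.507,-0.339,-0.071],[0,0,-0.055]],
    [1,[0.535,-0.293,-0.072],[0,0,-0.056]],
    [1,[0.558,-0.246,-0.072],[0,0,-0.056]],
    [1,[0.578,-0.195,-0.071],[0,0,-0.056]],
    [1,[0.593,-0.144,-0.072],[0,0,-0.055]],
    [1,[0.603,-0.093,-0.072],[0,0,-0.056]],
    [1,[0.609,-0.038,-0.071],[0,0,-0.056]],
  ],
)

```text
t: 3.05
ee_pos: [302.1, -409.5, 251.6]
orientation: [2.791, 1.442, 0.0]
ft_force: [0.4, -0.9, 0.3]
width: 87.7
grasp_force: 0.0
```

apply_moves(
  targets=[
    [1,[0.61,0.014,-0.072],[0,0,-0.055]],
    [1,[0.606,0.067,-0.071],[0,0,-0.056]],
    [1,[0.598,0.121,-0.072],[0,0,-0.056]],
    [1,[0.586,0.172,-0.072],[0,0,-0.056]],
    [1,[0.567,0.223,-0.071],[0,0,-0.055]],
    [1,[0.547,0.272,-0.072],[0,0,-0.056]],
    [1,[0.52,0.318,-0.072],[0,0,-0.056]],
    [1,[0.491,0.362,-0.071],[0,0,-0.055]],
  ],
)

```text
t: 4.05
ee_pos: [448.5, -214.1, 280.3]
orientation: [2.128, 2.311, 0.0]
ft_force: [-0.0, -0.4, 0.5]
width: 88.1
grasp_force: 0.0
```

```bash
cat > look.py <<'E'
from p import *
import pickle,os,time
def look(name,labels,c="wrist",save=None):
    """take a picture, pinpoint the labels, store rays in obs.pkl"""
    px,K,V=cam(c); P=pts(labels,c)
    D=pickle.load(open("obs.pkl","rb")) if os.path.exists("obs.pkl") else []
    D.append((name,c,K,V,P)); pickle.dump(D,open("obs.pkl","wb"))
    if save: cv2.imwrite(save,px)
    for l in labels: print(l,P[l][0].round(1) if l in P else None,P[l][1] if l in P else "")
def est(labels):
    D=pickle.load(open("obs.pkl","rb"))
    for l in labels:
        r=[ray(K,V,P[l][0]) for n,c,K,V,P in D if l in P]
        if len(r)>1: X,e=tri(r); print(l,X.round(1),e)
E
python3 - <<'E'
from look import *
o=ctrl.get_obs();print(o["t"],o["ee_pos"],psi(o))
look("n1",["nest_large_pin","nest_small_pin","inspection_nest"],save="pics/w1.png")
show([([448,-145,280,94.6],4,1)])
E
```

```text
4.05 [ 448.49793146 -214.12057008  280.25177228] 94.72712033978218
nest_large_pin [372.9  29.6] 0.71
nest_small_pin [256.6 136.7] 0.58
inspection_nest [250.4 183.3] 0.73
[[1,[0.348,0.028,0.0],[0,0,0.0]],[1,[0.349,0.029,-0.001],[0,0,0.0]],[1,[0.348,0.028,0.0],[0,0,0.0]],[1,[0.348,0.029,0.0],[0,0,0.0]]]
end [ 448.  -145.   280.    94.6]
```

View pics/w1.png

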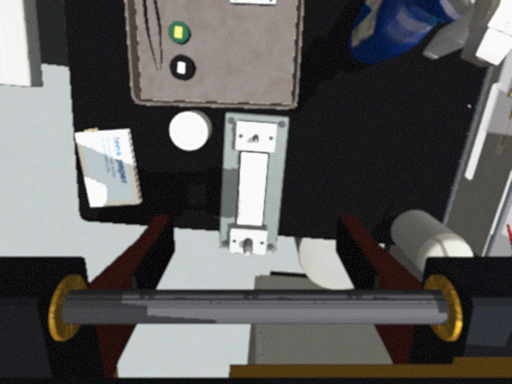

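Run:
```python
from look import *
for l in ["nest_large_pin","nest_small_pin"]: print([(q["xy"],round(q["score"],2)) for q in ctrl.pinpoint(l,"wrist")])
show([([448,-300,280,94.6],4,1)])
```

```text
[([372.9, 29.6], 0.71), ([247.0, 244.3], 0.7)]
[([256.6, 136.7], 0.58), ([190.1, 130.6], 0.48)]
[[1,[-0.422,-0.03,-0.001],[0,0,0.0]],[1,[-0.421,-0.03,-0.001],[0,0,-0.001]],[1,[-0.422,-0.03,-0.001],[0,0,0.0]],[1,[-0.421,-0.031,-0.001],[0,0,0.0]]]
end [ 448.  -300.   280.    94.6]
```

apply_moves(
  targets=[
    [1,[-0.422,-0.03,0],[0,0,0]],
    [1,[-0.422,-0.03,0],[0,0,0]],
    [1,[-0.422,-0.03,0],[0,0,0]],
    [1,[-0.422,-0.03,0],[0,0,0]],
    [1,[0,0,0],[0,0,0]],
  ],
)

```text
t: 4.97
ee_pos: [448.5, -301.4, 279.8]
orientation: [-2.134, -2.305, 0.0]
ft_force: [0.3, 0.3, 1.0]
width: 87.8
grasp_force: 0.0
```

Run:
```python
from look import *
D=pickle.load(open("obs.pkl","rb")); D[0][4]["nest_large_pin"]=(np.array([247.0,244.3]),.7); pickle.dump(D,open("obs.pkl","wb"))
look("n2",["nest_large_pin","nest_small_pin","inspection_nest"],save="pics/w2.png")
est(["nest_large_pin","nest_small_pin","inspection_nest"])
px,K,V=cam("wrist")
print([(q["xy"],q["score"]) for q in ctrl.pinpoint("nest_large_pin","wrist")])
for n,c,K,V,P in pickle.load(open("obs.pkl","rb")):
  for l in P: print(n,l,onz(K,V,P[l][0],36 if "pin" in l else 0).round(1))
a=cv2.resize(cv2.imread("pics/w2.png")[100:300,150:370],None,fx=3,fy=3,interpolation=cv2.INTER_CUBIC); cv2.imwrite("pics/w2c.png",a)
```

```text
nest_large_pin [253.6 182.8] 0.67
nest_small_pin [261.6  65. ] 0.83
inspection_nest [256.8 122.6] 0.82
nest_large_pin [ 449.3 -339.7   41.2] [0.8, 0.8]
nest_small_pin [ 449.1 -195.9   22.8] [0.4, 0.4]
inspection_nest [ 447.8 -268.3  -10. ] [1.0, 1.0]
[([249.8, 185.2], 0.71)]
n1 nest_large_pin [ 448.7 -342.2   36. ]
n1 nest_small_pin [ 449.3 -194.1   36. ]
n1 inspection_nest [ 446.8 -265.4    0. ]
n2 nest_large_pin [ 450.2 -341.1   36. ]
n2 nest_small_pin [ 448.5 -196.9   36. ]
n2 inspection_nest [ 448.7 -267.4    0. ]
```

View pics/w2c.png

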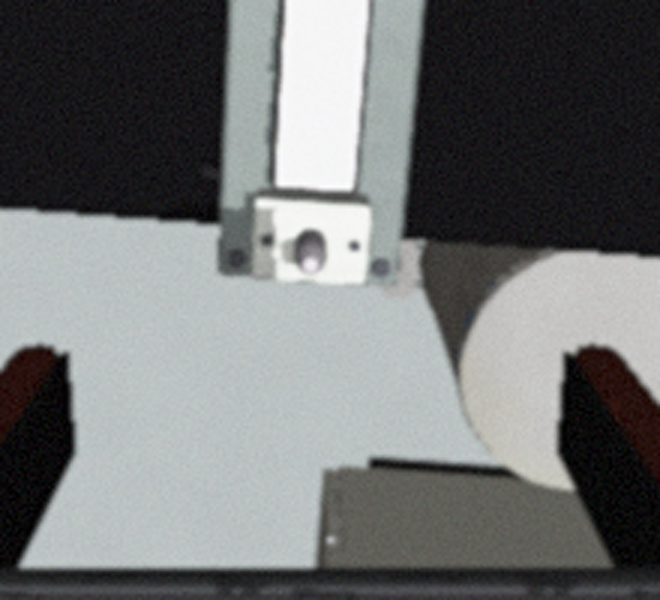

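```bash
cat > rect.py <<'E'
from look import *
def lines(region,K,V,z,guess):
    """fit the two long edges of a mask on plane z: returns angle and offsets, given approx axis angle (deg)"""
    c=max(cv2.findContours(region.astype(np.uint8),cv2.RETR_EXTERNAL,cv2.CHAIN_APPROX_NONE)[0],key=len)[:,0]
    P=np.array([onz(K,V,p,z)[:2] for p in c]); return P
E
python3 - <<'E'
from rect import *
px,K,V=cam("wrist"); q=ctrl.masks_of("inspection_nest","wrist"); print([(a["score"],a["bbox"]) for a in q][:2])
P=lines(q[0]["region"],K,V,12,0)
for y0 in range(-370,-160,15):
    s=P[(abs(P[:,1]-y0)<4)]; print(y0,s[:,0].min().round(1) if len(s) else "",s[:,0].max().round(1) if len(s) else "")
print(P[:,1].min(),P[:,1].max())
# edge-based: rectify z=12
H=[]
s=2
src=[];dst=[]
for x,y in [(380,-380),(520,-380),(520,-150),(380,-150)]:
    src.append(proj(K,V,[x,y,12])); dst.append([(-150-y)*s,(x-380)*s])
M=cv2.getPerspectiveTransform(np.float32(src),np.float32(dst)); w=cv2.warpPerspective(px,M,(230*s,140*s)); cv2.imwrite("pics/rect12.png",cv2.resize(w,None,fx=1.7,fy=1.7))
E
```

```text
[(0.85, [214.5, 39.5, 294.6, 199.1])]
-370  
-355 407.9 490.2
-340 407.0 489.9
-325 406.2 489.8
-310 397.7 489.5
-295 407.3 490.0
-280 405.3 489.0
-265 406.9 489.4
-250 406.1 489.4
-235 406.5 489.3
-220 405.9 489.0
-205 406.1 489.0
-190 406.5 488.9
-175 405.7 488.9
-363.1716655472525 -168.22162086147372
```

View pics/rect12.png

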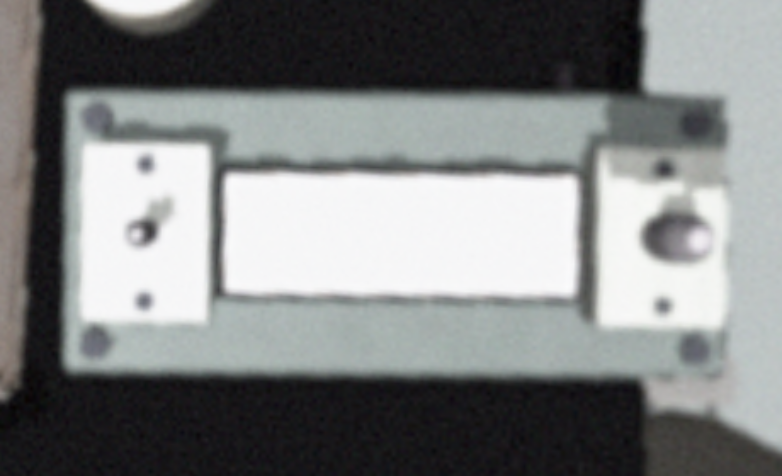

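Run:
```python
from p import *
show([([410,60,280,98],9,1),([391,333,210,98],7,1)])
```

```text
[[1,[0.802,-0.022,0.0],[0,0,-0.004]],[1,[0.803,-0.017,0.0],[0,0,-0.004]],[1,[0.802,-0.011,0.001],[0,0,-0.005]],[1,[0.803,-0.006,0.0],[0,0,-0.004]],[1,[0.802,0.0,0.0],[0,0,-0.004]],[1,[0.803,0.004,0.0],[0,0,-0.004]],[1,[0.802,0.01,0.001],[0,0,-0.004]],[1,[0.803,0.015,0.0],[0,0,-0.005]]]
[[1,[0.802,0.021,0.0],[0,0,-0.004]]]
[[1,[0.78,0.055,0.2],[0,0,0.0]],[1,[0.78,0.055,0.2],[0,0,0.0]],[1,[0.78,0.055,0.2],[0,0,0.0]],[1,[0.78,0.055,0.2],[0,0,0.0]],[1,[0.78,0.055,0.2],[0,0,0.0]],[1,[0.78,0.055,0.2],[0,0,0.0]],[1,[0.78,0.055,0.2],[0,0,0.0]]]
end [391. 333. 210.  98.]
```

apply_moves(
  targets=[
    [1,[0.8,-0.022,0],[0,0,-0.004]],
    [1,[0.8,-0.017,0],[0,0,-0.004]],
    [1,[0.8,-0.011,0],[0,0,-0.005]],
    [1,[0.8,-0.006,0],[0,0,-0.004]],
    [1,[0.8,0,0],[0,0,-0.004]],
    [1,[0.8,0.004,0],[0,0,-0.004]],
    [1,[0.8,0.01,0],[0,0,-0.004]],
    [1,[0.8,0.015,0],[0,0,-0.005]],
  ],
)

```text
t: 6.38
ee_pos: [414.2, 20.1, 280.3]
orientation: [2.068, 2.364, 0.001]
ft_force: [-0.0, 0.0, 0.6]
width: 87.7
grasp_force: 0.0
```

apply_moves(
  targets=[
    [1,[0.8,0.02,0],[0,0,-0.004]],
    [1,[0.78,0.055,0.2],[0,0,0]],
    [1,[0.78,0.055,0.2],[0,0,0]],
    [1,[0.78,0.055,0.2],[0,0,0]],
    [1,[0.78,0.055,0.2],[0,0,0]],
    [1,[0.78,0.055,0.2],[0,0,0]],
    [1,[0.78,0.055,0.2],[0,0,0]],
    [1,[0.78,0.055,0.2],[0,0,0]],
  ],
)

```text
t: 7.38
ee_pos: [391.0, 333.1, 209.8]
orientation: [2.061, 2.371, 0.001]
ft_force: [0.4, 0.4, 0.4]
width: 88.0
grasp_force: 0.0
```

apply_moves(
  targets=[
    [1,[0,0,0],[0,0,0]],
  ],
)

```text
t: 7.5
ee_pos: [390.7, 333.4, 209.4]
orientation: [-2.057, -2.374, 0.001]
ft_force: [-0.8, -0.3, 0.2]
width: 87.9
grasp_force: 0.0
```

```bash
cat > car.py <<'E'
from rect import *
L=["long_carrier_large_hole","long_carrier_small_hole","long_carrier"]
o=ctrl.get_obs();print(o["t"],o["ee_pos"].round(1),psi(o).round(2))
look("c",L,save="pics/car.png")
D=pickle.load(open("obs.pkl","rb")); n,c,K,V,P=D[-1]
for l in P: print(l,onz(K,V,P[l][0],12).round(1),onz(K,V,P[l][0],0).round(1))
q=ctrl.masks_of("long_carrier","wrist")[0]; print(q["score"],q["bbox"])
Q=lines(q["region"],K,V,12,0); r=cv2.minAreaRect(Q.astype(np.float32)); print(r)
est(L)
E
python3 car.py
```

```text
7.5 [390.7 333.4 209.4] 98.17
long_carrier_large_hole [255.9 233.4] 0.67
long_carrier_small_hole [258.3 114.8] 0.68
long_carrier [258.3 175.3] 0.74
long_carrier_large_hole [404.9 244.8  12. ] [405.7 239.3   0. ]
long_carrier_small_hole [387.4 383.5  12. ] [387.6 382.7   0. ]
long_carrier [397.3 316.5  12. ] [397.8 313.4   0. ]
0.61 [233.6, 97.5, 286.6, 249.0]
((395.42193603515625, 314.78070068359375), (53.640403747558594, 176.8566436767578), 7.157558441162109)
```

View pics/car.png

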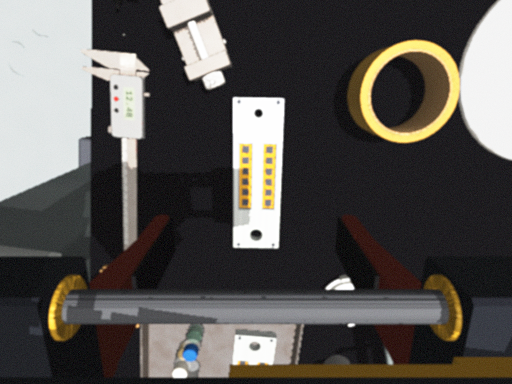

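Run:
```python
from p import *
show([([395.4,314.8,30,97.2],6,1),([395.4,314.8,5,97.2],2,1)])
```

```text
[[1,[-0.054,0.006,0.601],[0,0,0.001]],[1,[-0.054,0.005,0.601],[0,0,0.002]],[1,[-0.055,0.006,0.601],[0,0,0.001]],[1,[-0.054,0.006,0.601],[0,0,0.001]],[1,[-0.054,0.006,0.601],[0,0,0.002]],[1,[-0.054,0.006,0.601],[0,0,0.001]]]
[[1,[0.0,0.0,0.25],[0,0,0.0]],[1,[0.0,0.0,0.25],[0,0,0.0]]]
end [395.4 314.8   5.   97.2]
```

apply_moves(
  targets=[
    [1,[-0.054,0.006,0.6],[0,0,0.001]],
    [1,[-0.054,0.006,0.6],[0,0,0.002]],
    [1,[-0.054,0.006,0.6],[0,0,0.001]],
    [1,[-0.054,0.006,0.6],[0,0,0.002]],
    [1,[-0.054,0.006,0.6],[0,0,0.002]],
    [1,[-0.054,0.006,0.6],[0,0,0.001]],
    [1,[0,0,0.25],[0,0,0]],
    [1,[0,0,0.25],[0,0,0]],
  ],
)

```text
t: 8.75
ee_pos: [396.0, 315.6, 5.1]
orientation: [2.079, 2.355, 0.002]
ft_force: [0.7, 0.3, 1.1]
width: 87.8
grasp_force: 0.0
```

apply_moves(
  targets=[
    [-1,[0,0,0],[0,0,0]],
    [-1,[0,0,0],[0,0,0]],
    [-1,[0,0,0],[0,0,0]],
    [-1,[0,0,0],[0,0,0]],
    [-1,[0,0,0],[0,0,0]],
    [-1,[0,0,0],[0,0,0]],
  ],
)

```text
t: 9.5
ee_pos: [395.6, 315.9, 5.5]
orientation: [2.078, 2.356, 0.001]
ft_force: [-1.3, -0.3, 5.4]
width: 53.5
grasp_force: 30.0
```

Run:
```python
from p import *
show([([395.6,315.9,120,97.2],4,-1),([385,-20,150,94],10,-1),([448.4,-265.5,115,90.6],10,-1)])
```

```text
[[-1,[0.0,0.0,-0.572],[0,0,0.0]],[-1,[0.0,0.0,-0.573],[0,0,0.0]],[-1,[0.0,0.0,-0.572],[0,0,0.0]],[-1,[-0.001,0.0,-0.573],[0,0,0.0]]]
[[-1,[-0.664,-0.105,-0.06],[0,0,0.004]],[-1,[-0.664,-0.101,-0.06],[0,0,0.003]],[-1,[-0.665,-0.097,-0.06],[0,0,0.004]],[-1,[-0.666,-0.094,-0.06],[0,0,0.003]],[-1,[-0.666,-0.09,-0.06],[0,0,0.004]],[-1,[-0.666,-0.086,-0.06],[0,0,0.003]],[-1,[-0.667,-0.084,-0.06],[0,0,0.004]],[-1,[-0.668,-0.078,-0.06],[0,0,0.003]]]
[[-1,[-0.668,-0.076,-0.06],[0,0,0.004]],[-1,[-0.668,-0.072,-0.06],[0,0,0.003]]]
[[-1,[-0.499,0.092,0.07],[0,0,0.004]],[-1,[-0.498,0.095,0.07],[0,0,0.004]],[-1,[-0.497,0.099,0.07],[0,0,0.003]],[-1,[-0.497,0.1,0.07],[0,0,0.004]],[-1,[-0.497,0.104,0.07],[0,0,0.004]],[-1,[-0.495,0.107,0.07],[0,0,0.004]],[-1,[-0.495,0.11,0.07],[0,0,0.004]],[-1,[-0.495,0.113,0.07],[0,0,0.003]]]
[[-1,[-0.494,0.116,0.07],[0,0,0.004]],[-1,[-0.493,0.118,0.07],[0,0,0.004]]]
end [ 448.4 -265.5  115.    90.6]
```

apply_moves(
  targets=[
    [-1,[0,0,-0.3],[0,0,0]],
    [-1,[0,0,-0.6],[0,0,0]],
    [-1,[0,0,-0.6],[0,0,0]],
    [-1,[0,0,-0.6],[0,0,0]],
    [-1,[-0.2,-0.03,-0.2],[0,0,0]],
    [-1,[-0.464,-0.075,-0.06],[0,0,0.004]],
    [-1,[-0.664,-0.101,-0.06],[0,0,0.003]],
    [-1,[-0.665,-0.097,-0.06],[0,0,0.004]],
  ],
)

```text
t: 10.5
ee_pos: [391.2, 213.2, 128.5]
orientation: [-2.098, -2.338, 0.002]
ft_force: [0.2, -0.2, -2.5]
width: 53.3
grasp_force: 30.0
```

apply_moves(
  targets=[
    [-1,[-0.666,-0.094,-0.06],[0,0,0.003]],
    [-1,[-0.666,-0.09,-0.06],[0,0,0.004]],
    [-1,[-0.666,-0.086,-0.06],[0,0,0.003]],
    [-1,[-0.667,-0.084,-0.06],[0,0,0.004]],
    [-1,[-0.668,-0.078,-0.06],[0,0,0.003]],
    [-1,[-0.668,-0.076,-0.06],[0,0,0.004]],
    [-1,[-0.668,-0.072,-0.06],[0,0,0.003]],
    [-1,[-0.5,0.092,0],[0,0,0.004]],
  ],
)

```text
t: 11.5
ee_pos: [389.4, -46.3, 149.6]
orientation: [-2.15, -2.289, 0.002]
ft_force: [0.3, 0.4, -3.2]
width: 53.6
grasp_force: 30.0
```

apply_moves(
  targets=[
    [-1,[-0.498,0.095,0],[0,0,0.004]],
    [-1,[-0.497,0.099,0],[0,0,0.003]],
    [-1,[-0.497,0.1,0],[0,0,0.004]],
    [-1,[-0.497,0.104,0],[0,0,0.004]],
    [-1,[-0.495,0.107,0.1],[0,0,0.004]],
    [-1,[-0.495,0.11,0.1],[0,0,0.004]],
    [-1,[-0.495,0.113,0.1],[0,0,0.003]],
    [-1,[-0.4,0.1,0.1],[0,0,0.004]],
  ],
)

```text
t: 12.5
ee_pos: [440.0, -237.4, 129.2]
orientation: [-2.203, -2.238, 0.001]
ft_force: [0.2, 0.6, -2.2]
width: 53.6
grasp_force: 30.0
```

Run:
```python
from p import *
o=ctrl.get_obs();print(o["t"],o["ee_pos"],psi(o),o["width"],o["ft_force"])
show([([448.4,-265.5,110,90.6],2,-1)])
```

```text
12.5 [ 440.02482905 -237.44677531  129.21179404] 90.91090076511492 53.606784686504255 [ 0.18592537  0.56906591 -2.18849601]
[[-1,[-0.282,0.079,0.192],[0,0,0.002]],[-1,[-0.281,0.08,0.192],[0,0,0.001]]]
end [ 448.4 -265.5  110.    90.6]
```

apply_moves(
  targets=[
    [-1,[-0.28,0.08,0.19],[0,0,0.002]],
    [-1,[-0.28,0.08,0.19],[0,0,0.001]],
    [-1,[0,0,0],[0,0,0]],
  ],
)

```text
t: 12.88
ee_pos: [449.0, -264.8, 109.9]
orientation: [-2.208, -2.233, 0.001]
ft_force: [-0.2, 0.8, -2.6]
width: 53.6
grasp_force: 30.0
```

Run:
```python
from look import *
o=ctrl.get_obs();print(o["t"],o["ee_pos"],psi(o))
look("h",["long_carrier_small_hole","nest_small_pin","long_carrier"],save="pics/h1.png")
px,K,V=cam("wrist")
for X in [[447.6,-194.5,104],[447.6,-194.5,116],[447.6,-194.5,70],[447.6,-194.5,36]]: print(X,proj(K,V,X))
a=cv2.imread("pics/h1.png"); cv2.imwrite("pics/h1.png",cv2.resize(a[60:260,150:360],None,fx=2.8,fy=2.8,interpolation=cv2.INTER_CUBIC))
```

```text
12.875 [ 448.9519782  -264.75734189  109.90745352] 90.65213500443862
long_carrier_small_hole [254.1 105.2] 0.88
nest_small_pin [254.5  98.6] 0.89
long_carrier [255.5 236.9] 0.9
[447.6, -194.5, 104] [253.29894688 103.35902805]
[447.6, -194.5, 116] [253.17507262 104.35811412]
[447.6, -194.5, 70] [253.57110529 101.16398231]
[447.6, -194.5, 36] [253.76577652  99.59389577]
```

View pics/h1.png

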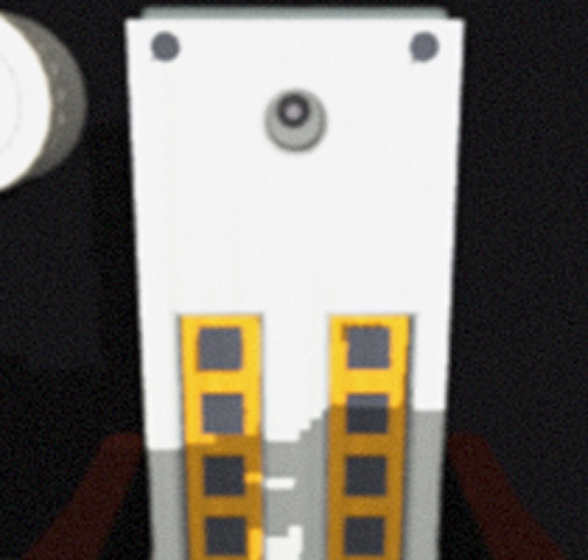

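Run:
```python
from look import *
px,K,V=cam("wrist")
f=lambda u,v:(150+(u+.5)/2.8-.5,60+(v+.5)/2.8-.5)
print("hole",onz(K,V,f(296,121),116).round(1),"pin tip",onz(K,V,f(293,111),70).round(1), "net",onz(K,V,[254.1,105.2],104).round(1),onz(K,V,[254.5,98.6],36).round(1))
# carrier yaw: straight long edges of the in-hand carrier, nest-independent
g=cv2.cvtColor(px,cv2.COLOR_BGR2GRAY).astype(float)
for z,rows in((116,range(75,160,6)),):
    Lp=[];Rp=[]
    for r in rows:
        row=np.convolve(g[r],[1,1,1],'same')/3; d=np.diff(row)
        a=180+np.argmax(d[180:225]); b=285+np.argmin(d[285:330])
        Lp.append(onz(K,V,[a+.5,r],z)[:2]);Rp.append(onz(K,V,[b+.5,r],z)[:2])
    for P in(Lp,Rp):
        P=np.array(P);print(np.polyfit(P[:,1],P[:,0],1),P[:,0].round(1))
```

```text
hole [ 448.7 -193.9  116. ] pin tip [ 448.1 -193.5   70. ] net [ 448.1 -195.4  104. ] [ 448.2 -193.9   36. ]
[-1.10291433e-02  4.18729509e+02] [420.6 421.  420.9 420.8 420.7 421.  420.9 420.8 420.7 421.1 421.  420.9
 421.3 421.2 421.1]
[-1.41963557e-02  4.73268141e+02] [475.7 475.8 476.  476.2 475.9 476.  476.2 475.9 476.1 476.3 476.4 476.1
 476.3 476.5 476.2]
```

apply_moves(
  targets=[
    [-1,[0.008,-0.01,0.4],[0,0,0]],
    [-1,[0,0,0.2],[0,0,0]],
    [-1,[0,0,0.1],[0,0,0]],
    [-1,[0,0,0.1],[0,0,0]],
    [-1,[0,0,0.1],[0,0,0]],
    [-1,[0,0,0.1],[0,0,0]],
    [-1,[0,0,0],[0,0,0]],
  ],
)

```text
t: 14.05
ee_pos: [448.6, -264.0, 60.6]
orientation: [-2.208, -2.234, 0.0]
ft_force: [-0.1, 0.2, -1.5]
width: 53.3
grasp_force: 30.0
```

apply_moves(
  targets=[
    [-1,[0,0,0.1],[0,0,0]],
    [-1,[0,0,0.1],[0,0,0]],
    [-1,[0,0,0.08],[0,0,0]],
    [-1,[0,0,0.04],[0,0,0]],
    [-1,[0,0,0.02],[0,0,0]],
    [-1,[0,0,0],[0,0,0]],
  ],
)

```text
t: 14.8
ee_pos: [448.8, -264.1, 44.0]
orientation: [2.208, 2.235, 0.0]
ft_force: [0.3, -0.0, -1.9]
width: 53.9
grasp_force: 30.0
```

apply_moves(
  targets=[
    [-1,[0,0,0.02],[0,0,0]],
    [-1,[0,0,0.02],[0,0,0]],
    [-1,[0,0,0.012],[0,0,0]],
    [-1,[0,0,0],[0,0,0]],
  ],
)

```text
t: 15.3
ee_pos: [448.8, -264.1, 41.5]
orientation: [2.208, 2.235, 0.0]
ft_force: [-1.4, -0.0, 1.2]
width: 53.7
grasp_force: 30.0
```

apply_moves(
  targets=[
    [-1,[0,0,0.008],[0,0,0]],
    [-1,[0,0,0],[0,0,0]],
    [1,[0,0,0],[0,0,0]],
    [1,[0,0,0],[0,0,0]],
    [1,[0,0,0],[0,0,0]],
    [1,[0,0,0],[0,0,0]],
  ],
)

```text
t: 16.05
ee_pos: [448.8, -264.1, 40.9]
orientation: [2.208, 2.235, 0.0]
ft_force: [0.9, 1.0, -0.3]
width: 87.2
grasp_force: 0.0
```

Run:
```python
from p import *
o=ctrl.get_obs();print(o["t"],o["ee_pos"],psi(o),o["width"],o["ft_force"])
show([([448.8,-264,180,90.6],5,1)])
```

```text
16.05 [ 448.81441254 -264.09999568   40.91876938] 90.68943680621906 87.21594048334718 [ 0.91583262  0.96257617 -0.31024569]
[[1,[0.0,0.0,-0.556],[0,0,0.0]],[1,[0.001,0.0,-0.557],[0,0,0.0]],[1,[0.0,0.0,-0.556],[0,0,0.001]],[1,[0.001,0.0,-0.556],[0,0,0.0]],[1,[0.0,0.0,-0.557],[0,0,0.0]]]
end [ 448.8 -264.   180.    90.6]
```

apply_moves(
  targets=[
    [1,[0,0,-0.3],[0,0,0]],
    [1,[0,0,-0.7],[0,0,0]],
    [1,[0,0,-1],[0,0,0]],
    [1,[0,0,-1],[0,0,0]],
    [1,[0,0,-1],[0,0,0]],
    [1,[0,0,-0.8],[0,0,0]],
    [1,[0,0,0],[0,0,0]],
  ],
)

```text
t: 16.92
ee_pos: [450.3, -265.0, 285.3]
orientation: [2.203, 2.229, 0.003]
ft_force: [-0.1, -0.2, -1.3]
width: 87.6
grasp_force: 0.0
```

Run:
```python
from rect import *
o=ctrl.get_obs();print(o["t"],o["ee_pos"],psi(o))
look("s",["long_carrier_large_hole","long_carrier_small_hole","long_carrier"],save="pics/seat.png")
n,c,K,V,P=pickle.load(open("obs.pkl","rb"))[-1]
for l in P: print(l,onz(K,V,P[l][0],36).round(1))
q=ctrl.masks_of("long_carrier","wrist")[0]; print(q["score"],q["bbox"],cv2.minAreaRect(lines(q["region"],K,V,48,0).astype(np.float32)))
show([([420,40,310,100],8,1),([635,97,310,114],7,1)])
```

```text
16.925 [ 450.29764401 -265.00020173  285.30427149] 90.69199316371446
long_carrier_large_hole [252.4 205.2] 0.82
long_carrier_small_hole [251.1  95.3] 0.6
long_carrier [253.6 153.4] 0.68
long_carrier_large_hole [ 449.7 -338.7   36. ]
long_carrier_small_hole [ 446.6 -196.3   36. ]
long_carrier [ 450.5 -268.2   36. ]
0.65 [231.5, 81.3, 279.3, 221.6] ((448.9335021972656, -266.1699523925781), (55.62123489379883, 175.0365753173828), 0.44388359785079956)
[[1,[0.76,-0.061,-0.076],[0,0,-0.013]],[1,[0.761,-0.045,-0.076],[0,0,-0.013]],[1,[0.761,-0.03,-0.076],[0,0,-0.013]],[1,[0.762,-0.014,-0.076],[0,0,-0.013]],[1,[0.762,0.002,-0.076],[0,0,-0.013]],[1,[0.762,0.017,-0.076],[0,0,-0.013]],[1,[0.762,0.032,-0.075],[0,0,-0.013]],[1,[0.76,0.048,-0.076],[0,0,-0.012]]]
[[1,[0.054,0.633,0.0],[0,0,-0.022]],[1,[0.033,0.635,0.0],[0,0,-0.023]],[1,[0.009,0.636,0.0],[0,0,-0.022]],[1,[-0.013,0.635,0.0],[0,0,-0.022]],[1,[-0.034,0.635,0.0],[0,0,-0.022]],[1,[-0.057,0.633,0.0],[0,0,-0.023]],[1,[-0.079,0.63,0.0],[0,0,-0.022]]]
end [635.  97. 310. 114.]
```

apply_moves(
  targets=[
    [1,[0.76,-0.06,-0.076],[0,0,-0.013]],
    [1,[0.76,-0.045,-0.076],[0,0,-0.013]],
    [1,[0.76,-0.03,-0.076],[0,0,-0.013]],
    [1,[0.76,-0.014,-0.076],[0,0,-0.013]],
    [1,[0.76,0.002,-0.076],[0,0,-0.013]],
    [1,[0.76,0.017,-0.076],[0,0,-0.013]],
    [1,[0.76,0.032,-0.076],[0,0,-0.013]],
    [1,[0.76,0.048,-0.076],[0,0,-0.013]],
  ],
)

```text
t: 18.18
ee_pos: [420.1, 40.1, 310.4]
orientation: [-2.017, -2.407, 0.003]
ft_force: [-0.7, 0.4, 0.1]
width: 87.8
grasp_force: 0.0
```

apply_moves(
  targets=[
    [1,[0.054,0.633,0],[0,0,-0.022]],
    [1,[0.033,0.635,0],[0,0,-0.022]],
    [1,[0.009,0.636,0],[0,0,-0.022]],
    [1,[-0.013,0.635,0],[0,0,-0.022]],
    [1,[-0.034,0.635,0],[0,0,-0.022]],
    [1,[-0.057,0.633,0],[0,0,-0.022]],
    [1,[-0.079,0.63,0],[0,0,-0.022]],
    [1,[0,0,0],[0,0,0]],
  ],
)

```text
t: 19.18
ee_pos: [636.6, 96.4, 309.1]
orientation: [-1.712, -2.632, 0.003]
ft_force: [0.5, -0.5, 0.3]
width: 87.7
grasp_force: 0.0
```

```bash
cat > fr.py <<'E'
from rect import *
L=["frame_handle","frame_large_hole","frame_small_hole","hold_down_frame","hook_stand","spray_floor"]
o=ctrl.get_obs();print(o["t"],o["ee_pos"].round(1),psi(o).round(2),o["qpos"].round(3))
look("f",L,save="pics/fr%d.png"%int(o["t"]*10))
n,c,K,V,P=pickle.load(open("obs.pkl","rb"))[-1]
for l,z in zip(L,(169,106,106,106,0,0)):
    if l in P: print(l,onz(K,V,P[l][0],z).round(1))
for l in ("hold_down_frame","spray_floor"):
    q=ctrl.masks_of(l,"wrist")
    if q: print(l,q[0]["score"],q[0]["bbox"],cv2.minAreaRect(lines(q[0]["region"],K,V,114,0).astype(np.float32)))
est(L[:4])
E
python3 fr.py; ls pics
```

```text
19.175 [636.6  96.4 309.1] 113.92 [ 0.132  0.372  1.501  0.     1.272 -0.286]
frame_handle [251.2 175.5] 0.65
frame_large_hole [252.5  95.2] 0.65
frame_small_hole [250.8 220.1] 0.78
hold_down_frame [251.8 162.2] 0.94
hook_stand [251.7 143.2] 0.78
spray_floor [186.7 222.5] 0.79
frame_handle [634.7  92.3 169. ]
frame_large_hole [605.6 159.8 106. ]
frame_small_hole [662.5  25.9 106. ]
hold_down_frame [634.8  91.7 106. ]
hook_stand [631.5  95.9   0. ]
spray_floor [589.  -59.1   0. ]
hold_down_frame 0.95 [228.2, 77.7, 280.1, 234.6] ((634.1219482421875, 92.7093276977539), (55.81240463256836, 177.033203125), 20.91685676574707)
spray_floor 0.71 [121.6, 188.4, 216.7, 365.2] ((590.7803955078125, -30.138870239257812), (143.22979736328125, 50.282840728759766), 87.2860107421875)
car.png
fr191.png
h1.png
rect12.png
scene0.png
seat.png
top0.png
w1.png
w2.png
w2c.png
```

Run:
```python
import cv2
a=cv2.imread("pics/fr191.png");cv2.imwrite("pics/fr.png",cv2.resize(a[40:300,110:390],None,fx=2.3,fy=2.3,interpolation=cv2.INTER_CUBIC))
```

```text
(no output)
```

View pics/fr.png

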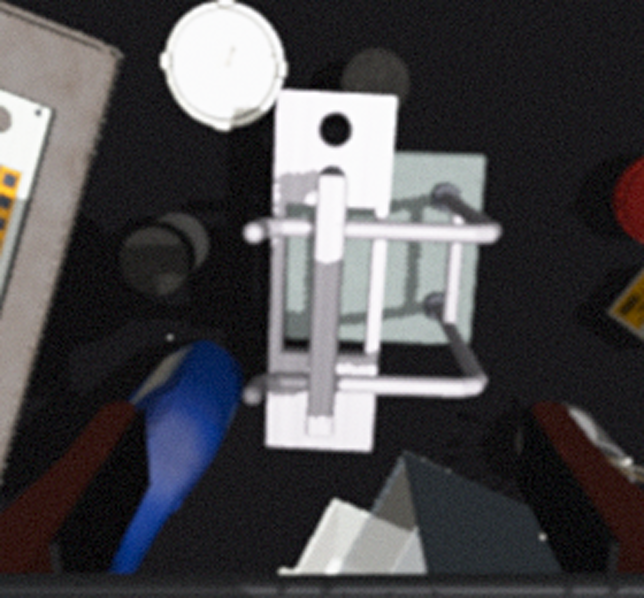

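Run:
```python
from rect import *
n,c,K,V,P=pickle.load(open("obs.pkl","rb"))[-1]
f=lambda u,v:(110+(u+.5)/2.3-.5,40+(v+.5)/2.3-.5)
a,b=[onz(K,V,f(*p),174) for p in((330,176),(320,432))]; print("bar",a.round(1),b.round(1),np.degrees(np.arctan2(*(a-b)[1::-1])),((a+b)/2).round(1),np.linalg.norm(a-b))
for p in((275,90),(397,96),(373,450),(266,446)): print("plate",onz(K,V,f(*p),114).round(1))
t=[onz(K,V,f(*p),182) for p in((255,232),(254,391))]; print("tips",t)
# bottle in stand coords: e_x=(sin,-cos), e_y=(cos,sin) of psi 112
for ps in(112.5,):
  ex=np.array([np.sin(np.radians(ps)),-np.cos(np.radians(ps))]); ey=np.array([np.cos(np.radians(ps)),np.sin(np.radians(ps))]); o=np.array([634.7,92.5])
  for nm,p,z in (("tipA",t[0],0),("tipB",t[1],0)): print(nm,(p[:2]-o)@ex,(p[:2]-o)@ey)
  for p in((150,380),(185,348),(215,342),(238,360),(242,385),(235,410),(200,480)):
    print(p,[(np.round([(onz(K,V,f(*p),z)[:2]-o)@ex,(onz(K,V,f(*p),z)[:2]-o)@ey])) for z in(0,60,120,180)])
```

```text
bar [613.7 144.5 174. ] [653.6  44.  174. ] 111.60828031920808 [633.6  94.2 174. ] 108.12371281848445
plate [576.7 165.2 114. ]
plate [628.6 185.4 114. ]
plate [692.3  21.3 114. ]
plate [640.6   0.8 114. ]
tips [array([595.63317196, 113.78820007, 182.        ]), array([620.17003285,  52.92616004, 182.        ])]
tipA -27.94640135167697 34.617960176712835
tipB -28.568192166748798 -31.001083061872784
(150, 380) [array([-117.,  -94.]), array([-102.,  -72.]), array([-87., -50.]), array([-72., -28.])]
(185, 348) [array([-93., -71.]), array([-81., -52.]), array([-69., -33.]), array([-57., -14.])]
(215, 342) [array([-73., -66.]), array([-64., -48.]), array([-54., -29.]), array([-45., -11.])]
(238, 360) [array([-58., -78.]), array([-51., -58.]), array([-43., -38.]), array([-35., -18.])]
(242, 385) [array([-56., -96.]), array([-49., -74.]), array([-41., -51.]), array([-34., -29.])]
(235, 410) [array([ -61., -114.]), array([-53., -89.]), array([-45., -65.]), array([-37., -40.])]
(200, 480) [array([ -86., -167.]), array([ -74., -136.]), array([ -63., -104.]), array([-52., -73.])]
```

Run:
```python
from rect import *
n,c,K,V,P=pickle.load(open("obs.pkl","rb"))[-1]
w=ctrl.masks_of("spray_floor","wrist")[0]["region"].astype(np.uint8)
im=ctrl.get_image("top"); Kt,Vt=np.array(im["camera_matrix"]),np.array(im["view"])
t=np.zeros((384,512),np.uint8); cv2.fillPoly(t,[np.array([[325,164],[305,155],[294,154],[288,162],[285,161],[279,165],[276,178],[286,185],[300,188],[305,184],[310,169],[316,173],[319,170],[323,170]],np.int32)],1)
ps=np.radians(112); ex=np.array([np.sin(ps),-np.cos(ps)]); ey=np.array([np.cos(ps),np.sin(ps)]); o=np.array([634.,93.])
for z in(0,60,100,140,180,220,250):
    ok=[]
    for x in range(-140,0,4):
        for y in range(-180,-30,4):
            X=[*(o+ex*x+ey*y),z]; a=proj(K,V,X).round().astype(int); b=proj(Kt,Vt,X).round().astype(int)
            ain=not(0<=a[0]<512 and 0<=a[1]<235) or w[a[1],a[0]]
            if ain and t[b[1],b[0]]: ok.append((x,y))
    ok=np.array(ok)
    if len(ok):
        print(z,"xmax",ok[:,0].max(),"ymax",ok[:,1].max(),"| xmax per y",{int(y):int(ok[ok[:,1]==y,0].max()) for y in np.unique(ok[:,1]) if y>-125})
```

```text
0 xmax -28 ymax -68 | xmax per y {-124: -64, -120: -64, -116: -60, -112: -60, -108: -60, -104: -56, -100: -56, -96: -56, -92: -56, -88: -60, -84: -60, -80: -64, -76: -68, -72: -72, -68: -76}
60 xmax -40 ymax -60 | xmax per y {-124: -52, -120: -52, -116: -56, -112: -64, -108: -64, -104: -60, -100: -60, -96: -56, -92: -56, -88: -52, -84: -56, -80: -64, -76: -64, -72: -72, -68: -76, -64: -84, -60: -88}
100 xmax -48 ymax -60 | xmax per y {-124: -52, -120: -56, -116: -56, -112: -60, -108: -64, -104: -64, -100: -56, -96: -60, -92: -60, -88: -60, -84: -60, -80: -64, -76: -68, -72: -68, -68: -80, -64: -80, -60: -92}
140 xmax -56 ymax -64 | xmax per y {-124: -56, -120: -60, -116: -64, -112: -64, -108: -68, -104: -68, -100: -72, -96: -68, -92: -68, -88: -68, -84: -68, -80: -68, -76: -68, -72: -72, -68: -76, -64: -84}
180 xmax -64 ymax -64 | xmax per y {-124: -68, -120: -64, -116: -68, -112: -68, -108: -72, -104: -76, -100: -76, -96: -80, -92: -80, -88: -76, -84: -76, -80: -76, -76: -80, -72: -76, -68: -80, -64: -84}
220 xmax -72 ymax -44 | xmax per y {-124: -80, -120: -76, -116: -76, -112: -72, -108: -76, -104: -76, -100: -80, -96: -84, -92: -84, -88: -88, -84: -84, -80: -84, -76: -84, -72: -84, -68: -84, -64: -88, -60: -92, -56: -92, -52: -104, -48: -108, -44: -112}
250 xmax -80 ymax -40 | xmax per y {-124: -88, -120: -88, -116: -84, -112: -84, -108: -80, -104: -80, -100: -84, -96: -88, -92: -88, -88: -88, -84: -92, -80: -88, -76: -88, -72: -88, -68: -92, -64: -92, -60: -92, -56: -96, -52: -100, -48: -108, -44: -112, -40: -116}
```

Run:
```python
from p import *
show([([634,93.4,235,112],3,0.1)])
```

```text
[[0.1,[-0.011,-0.017,0.511],[0,0,0.007]],[0.1,[-0.011,-0.018,0.511],[0,0,0.007]],[0.1,[-0.011,-0.017,0.511],[0,0,0.007]]]
end [634.   93.4 235.  112. ]
```

apply_moves(
  targets=[
    [0.1,[-0.011,-0.017,0.51],[0,0,0.007]],
    [0.1,[-0.011,-0.017,0.51],[0,0,0.007]],
    [0.1,[-0.011,-0.017,0.51],[0,0,0.007]],
    [0.1,[0,0,0],[0,0,0]],
  ],
)

```text
t: 20.23
ee_pos: [632.8, 93.3, 233.0]
orientation: [-1.755, -2.602, 0.004]
ft_force: [-0.4, -0.8, -0.4]
width: 51.2
grasp_force: 0.0
```

```bash
python3 fr.py
python3 - <<'E'
from look import *
D=[d for d in pickle.load(open("obs.pkl","rb")) if d[0]=="f"]
a,b=D[-2:]
for l in ["frame_handle","frame_large_hole","frame_small_hole","hold_down_frame"]:
    if l in a[4] and l in b[4]: print(l,*tri([ray(d[2],d[3],d[4][l][0]) for d in(a,b)]))
# bar in the new picture
im=cv2.imread(sorted(__import__("glob").glob("pics/fr2*.png"))[-1]); cv2.imwrite("pics/frz.png",cv2.resize(im[0:300,100:400],None,fx=2,fy=2,interpolation=cv2.INTER_CUBIC))
E
```

```text
20.225 [632.8  93.3 233. ] 112.02 [ 0.128  0.436  1.584 -0.     1.126 -0.257]
frame_handle [255.6 195.6] 0.95
frame_large_hole [255.3  93.8] 0.66
frame_small_hole [258.  247.8] 0.68
hold_down_frame [256.3 175.5] 0.6
hook_stand [254.6 158.3] 0.72
spray_floor [178.  244.5] 0.93
frame_handle [632.9  95.2 169. ]
frame_large_hole [605.8 160.9 106. ]
frame_small_hole [662.9  27.2 106. ]
hold_down_frame [633.8  94.3 106. ]
hook_stand [634.1  88.3   0. ]
spray_floor [583.3 -58.8   0. ]
hold_down_frame 0.69 [227.5, 77.1, 289.7, 269.5] ((634.2625732421875, 92.15025329589844), (55.259185791015625, 179.156982421875), 20.624671936035156)
spray_floor 0.85 [147.9, 208.0, 218.2, 264.7] ((585.5655517578125, 15.77206039428711), (73.595458984375, 42.05058288574219), 42.34696960449219)
frame_handle [639.2  79.9 118.3] [0.2, 0.2]
frame_large_hole [605.8 162.1 237.8] [0.2, 0.2]
frame_small_hole [664.3  22.8  97.2] [0.5, 0.5]
hold_down_frame [640.   78.8  42.2] [0.2, 0.2]
frame_handle [639.23545585  79.88432795 118.34400611] [0.2, 0.2]
frame_large_hole [605.80609644 162.11333603 237.83906045] [0.2, 0.2]
frame_small_hole [664.28464056  22.77896936  97.19929834] [0.5, 0.5]
hold_down_frame [639.95107854  78.78989202  42.19327365] [0.2, 0.2]
```

View pics/frz.png

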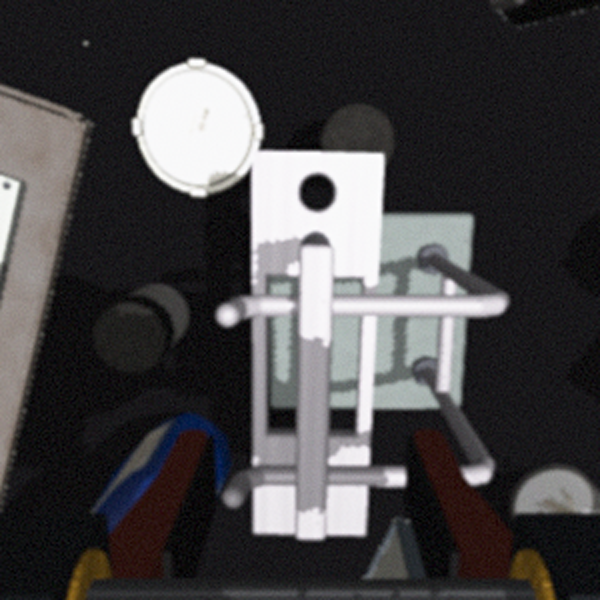

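Run:
```python
from look import *
n,c,K,V,P=pickle.load(open("obs.pkl","rb"))[-1]
f=lambda u,v:(100+(u+.5)/2-.5,(v+.5)/2-.5)
for z in(164,174):
    a,b=[onz(K,V,f(*p),z) for p in((317,245),(312,539))]; print(z,a.round(1),b.round(1),np.degrees(np.arctan2(*(a-b)[1::-1])),((a+b)/2).round(1),np.linalg.norm(a-b))
t=[onz(K,V,f(*p),182) for p in((228,314),(235,491))]; print("tips",t)
show([([634,93.6,156,111.6],3,0.1)])
```

```text
164 [614.9 144.4 164. ] [656.9  36.4 164. ] 111.23662320959787 [635.9  90.4 164. ] 115.88363999061153
174 [614.5 145.3 174. ] [654.6  41.9 174. ] 111.23662320959787 [634.5  93.6 174. ] 110.86727387541123
tips [array([595.26656997, 113.82118507, 182.        ]), array([619.86153631,  53.89197247, 182.        ])]
[[0.1,[0.001,-0.003,0.53],[0,0,0.002]],[0.1,[0.002,-0.003,0.531],[0,0,0.001]],[0.1,[0.001,-0.003,0.53],[0,0,0.002]]]
end [634.   93.6 156.  111.6]
```

apply_moves(
  targets=[
    [0.1,[0,0,0.5],[0,0,0.003]],
    [0.1,[0,0,0.5],[0,0,0.003]],
    [0.1,[0,0,0.36],[0,0,0]],
    [0.1,[0,0,0.2],[0,0,0]],
    [0.1,[0,0,0],[0,0,0]],
  ],
)

```text
t: 21.3
ee_pos: [634.1, 93.5, 156.4]
orientation: [-1.768, -2.596, 0.001]
ft_force: [0.6, -0.0, 0.7]
width: 48.2
grasp_force: 0.0
```

Run:
```python
from p import *
o=ctrl.get_obs();print(o["t"],o["ee_pos"],psi(o),o["width"],o["ft_force"])
```

```text
21.3 [634.05008844  93.50660671 156.43704912] 111.48218770877884 48.194334685967796 [ 0.5970239  -0.0462809   0.68633775]
```

Close on the bar, then lift slightly.

apply_moves(
  targets=[
    [-1,[0,0,0],[0,0,0]],
    [-1,[0,0,0],[0,0,0]],
    [-1,[0,0,0],[0,0,0]],
    [-1,[0,0,0],[0,0,0]],
    [-1,[0,0,0],[0,0,0]],
    [-1,[0,0,-0.06],[0,0,0]],
    [-1,[0,0,-0.06],[0,0,0]],
    [-1,[0,0,0],[0,0,0]],
  ],
)

```text
t: 22.3
ee_pos: [634.2, 93.5, 162.9]
orientation: [1.769, 2.596, 0.0]
ft_force: [0.3, -0.6, -3.0]
width: 11.7
grasp_force: 30.0
```

Run:
```python
from p import *
ps=np.radians(111.5); ex=np.array([np.sin(ps),-np.cos(ps)]); ey=np.array([np.cos(ps),np.sin(ps)])
o=np.array([634.2,93.5])
w=lambda x,y:list((o+ex*x+ey*y).round(1))
print(w(-57,0),w(-70,65))
show([([634.2,93.5,192,111.5],2,-1),([*w(-25,0),192,111.5],2,-1),([*w(-57,0),192,127.5],5,-1),([*w(-70,65),192,127.5],4,-1)])
```

```text
[np.float64(581.2), np.float64(72.6)] [np.float64(545.2), np.float64(128.3)]
[[-1,[0.0,0.0,-0.291],[0,0,0.0]],[-1,[-0.001,-0.001,-0.291],[0,0,0.0]]]
[[-1,[0.0,-0.25,0.0],[0,0,0.0]],[-1,[0.0,-0.251,0.0],[0,0,0.0]]]
[[-1,[0.0,-0.128,0.0],[0,0,-0.036]],[-1,[0.007,-0.127,0.0],[0,0,-0.035]],[-1,[0.014,-0.127,0.0],[0,0,-0.036]],[-1,[0.021,-0.126,0.0],[0,0,-0.035]],[-1,[0.029,-0.124,0.0],[0,0,-0.036]]]
[[-1,[0.33,0.027,0.0],[0,0,0.0]],[-1,[0.331,0.026,0.0],[0,0,0.0]],[-1,[0.33,0.027,0.0],[0,0,0.0]],[-1,[0.331,0.027,0.0],[0,0,0.0]]]
end [545.2 128.3 192.  127.5]
```

apply_moves(
  targets=[
    [-1,[0,0,-0.19],[0,0,0]],
    [-1,[0,0,-0.2],[0,0,0]],
    [-1,[0,0,-0.19],[0,0,0]],
    [-1,[0,0,0],[0,0,0]],
  ],
)

```text
t: 22.8
ee_pos: [635.0, 93.6, 193.3]
orientation: [1.768, 2.595, 0.003]
ft_force: [0.7, -0.6, -2.9]
width: 11.5
grasp_force: 30.0
```

apply_moves(
  targets=[
    [-1,[0,-0.25,0],[0,0,0]],
    [-1,[0,-0.25,0],[0,0,0]],
    [-1,[0,-0.128,0],[0,0,-0.036]],
    [-1,[0.007,-0.127,0],[0,0,-0.036]],
    [-1,[0.014,-0.127,0],[0,0,-0.036]],
    [-1,[0.021,-0.126,0],[0,0,-0.035]],
    [-1,[0.029,-0.124,0],[0,0,-0.035]],
    [-1,[0,0,0],[0,0,0]],
  ],
)

```text
t: 23.8
ee_pos: [580.0, 72.3, 191.6]
orientation: [-1.39, -2.816, 0.001]
ft_force: [-0.5, 0.2, -3.1]
width: 11.6
grasp_force: 30.0
```

Run:
```python
from p import *
show([([545.2,128.3,192,127.5],4,-1),([400,308,140,65],8,-1),([400,308,58,65],4,-1)])
```

```text
[[-1,[0.328,0.032,-0.002],[0,0,0.0]],[-1,[0.328,0.032,-0.002],[0,0,0.0]],[-1,[0.329,0.033,-0.001],[0,0,0.0]],[-1,[0.328,0.032,-0.002],[0,0,-0.001]]]
[[-1,[0.577,-0.014,0.13],[0,0,0.087]],[-1,[0.57,-0.093,0.13],[0,0,0.087]],[-1,[0.553,-0.169,0.13],[0,0,0.087]],[-1,[0.524,-0.243,0.13],[0,0,0.086]],[-1,[0.486,-0.312,0.13],[0,0,0.087]],[-1,[0.439,-0.374,0.13],[0,0,0.087]],[-1,[0.385,-0.432,0.13],[0,0,0.087]],[-1,[0.322,-0.479,0.13],[0,0,0.087]]]
[[-1,[0.0,0.0,0.41],[0,0,0.0]],[-1,[0.0,0.0,0.41],[0,0,0.0]],[-1,[0.0,0.0,0.41],[0,0,0.0]],[-1,[0.0,0.0,0.41],[0,0,0.0]]]
end [400. 308.  58.  65.]
```

apply_moves(
  targets=[
    [-1,[0.328,0.032,0],[0,0,0]],
    [-1,[0.328,0.032,0],[0,0,0]],
    [-1,[0.328,0.032,0],[0,0,0]],
    [-1,[0.328,0.032,0],[0,0,0]],
    [-1,[0.577,-0.014,0.13],[0,0,0.087]],
    [-1,[0.57,-0.093,0.13],[0,0,0.087]],
    [-1,[0.553,-0.169,0.13],[0,0,0.087]],
    [-1,[0.524,-0.243,0.13],[0,0,0.087]],
  ],
)

```text
t: 24.8
ee_pos: [472.8, 219.9, 165.8]
orientation: [2.103, 2.334, 0.001]
ft_force: [-0.2, 0.3, -2.6]
width: 11.7
grasp_force: 30.0
```

apply_moves(
  targets=[
    [-1,[0.486,-0.312,0.13],[0,0,0.087]],
    [-1,[0.439,-0.374,0.13],[0,0,0.087]],
    [-1,[0.385,-0.432,0.13],[0,0,0.087]],
    [-1,[0.322,-0.479,0.13],[0,0,0.087]],
    [-1,[0,0,0.5],[0,0,0]],
    [-1,[0,0,0.6],[0,0,0]],
    [-1,[0,0,0.4],[0,0,0]],
    [-1,[0,0,0],[0,0,0]],
  ],
)

```text
t: 25.8
ee_pos: [400.2, 308.4, 63.8]
orientation: [2.651, 1.685, -0.005]
ft_force: [0.1, 0.1, -2.2]
width: 11.7
grasp_force: 30.0
```

apply_moves(
  targets=[
    [-1,[0,0,0.1],[0,0,0]],
    [-1,[0,0,0.08],[0,0,0]],
    [-1,[0,0,0.04],[0,0,0]],
    [-1,[0,0,0.02],[0,0,0]],
    [-1,[0,0,0],[0,0,0]],
  ],
)

```text
t: 26.42
ee_pos: [401.6, 308.5, 53.0]
orientation: [-2.652, -1.685, -0.0]
ft_force: [-0.8, 0.8, -2.5]
width: 11.3
grasp_force: 30.0
```

apply_moves(
  targets=[
    [-1,[0,0,0.02],[0,0,0]],
    [-1,[0,0,0.02],[0,0,0]],
    [-1,[0,0,0.012],[0,0,0]],
    [-1,[0,0,0],[0,0,0]],
  ],
)

```text
t: 26.92
ee_pos: [401.4, 308.7, 51.2]
orientation: [-2.651, -1.685, -0.0]
ft_force: [-4.2, -2.3, 10.4]
width: 11.7
grasp_force: 30.0
```

apply_moves(
  targets=[
    [0.2,[0,0,0],[0,0,0]],
    [0.2,[0,0,0],[0,0,0]],
    [0.2,[0,0,0],[0,0,0]],
    [0.2,[0,0,-0.5],[0,0,0]],
    [0.2,[0,0,-0.8],[0,0,-0.1]],
    [0.2,[0,0,-0.8],[0,0,-0.11]],
    [0.2,[0,0,-0.6],[0,0,-0.11]],
    [0.2,[0,0,-0.2],[0,0,-0.11]],
  ],
)

```text
t: 27.92
ee_pos: [402.3, 309.1, 197.3]
orientation: [1.936, 2.473, 0.005]
ft_force: [0.4, 0.0, -0.8]
width: 52.2
grasp_force: 0.0
```

apply_moves(
  targets=[
    [0.2,[0,0,0],[0,0,-0.11]],
    [0.2,[0,0,0],[0,0,-0.11]],
    [0.2,[0,0,0],[0,0,-0.11]],
    [0.2,[0,0,0],[0,0,-0.11]],
    [0.2,[0,0,0],[0,0,-0.11]],
    [0.2,[0,0,0],[0,0,-0.11]],
    [0.2,[0,0,0],[0,0,-0.11]],
    [0.2,[0,0,0],[0,0,-0.11]],
  ],
)

```text
t: 28.92
ee_pos: [401.4, 308.4, 195.1]
orientation: [0.084, -3.14, 0.0]
ft_force: [-0.4, 1.2, -0.4]
width: 53.3
grasp_force: 0.0
```

apply_moves(
  targets=[
    [0.2,[0,0,0],[0,0,-0.11]],
    [0.2,[0,0,0],[0,0,-0.11]],
    [0.2,[0,0,0],[0,0,-0.11]],
    [0.2,[0,0,0],[0,0,-0.11]],
    [0.2,[0,0,0],[0,0,-0.11]],
    [0.2,[0,0,0],[0,0,-0.11]],
    [0.2,[0,0,0],[0,0,-0.03]],
    [0.2,[0,0,0],[0,0,0]],
  ],
)

```text
t: 29.92
ee_pos: [401.4, 308.5, 195.2]
orientation: [1.684, -2.652, -0.0]
ft_force: [-0.8, -0.3, -0.5]
width: 52.5
grasp_force: 0.0
```

```bash
sed -i 's/(169,106,106,106,0,0)/(63,0,0,0,0,0)/; s/V,114,0)/V,8,0)/' fr.py; sed -i 's/^L=.*/L=["frame_handle","frame_large_hole","frame_small_hole","hold_down_frame"]/;s/,"spray_floor")/,)/;s/("hold_down_frame",)/["hold_down_frame"]/' fr.py; python3 fr.py
```

```text
29.925 [401.4 308.5 195.2] -115.17 [ 0.632  0.287  1.912  0.     0.943 -2.071]
frame_handle [253.7 171.7] 0.74
frame_large_hole [252.7 222.2] 0.68
frame_small_hole [258.5  91. ] 0.85
hold_down_frame [256.4 159.6] 0.77
frame_handle [401.8 307.2  63. ]
frame_large_hole [435.9 376.5   0. ]
frame_small_hole [366.7 244.1   0. ]
hold_down_frame [400. 310.   0.]
hold_down_frame 0.7 [228.3, 76.4, 279.6, 231.1] ((401.48797607421875, 307.70709228515625), (174.3083038330078, 55.037132263183594), 64.88835906982422)
frame_handle [512.  200.2 545.3] [88.5, 75.4, 162.1]
frame_large_hole [531.6 198.1 285.4] [82.5, 82.0, 164.4]
frame_small_hole [490.3 281.3 753.3] [72.4, 66.4, 125.3]
hold_down_frame [511.8 200.2 582.3] [86.6, 75.4, 160.8]
```

apply_moves(
  targets=[
    [0.2,[0,0,0.5],[0,0,0]],
    [0.2,[0,0,0.8],[0,0,0]],
    [0.2,[0,0,0.8],[0,0,0]],
    [0.2,[0,0,0.55],[0,0,0]],
    [0.2,[0,0,0.22],[0,0,0]],
    [0.2,[0,0,0],[0,0,0]],
    [-1,[0,0,0],[0,0,0]],
    [-1,[0,0,0],[0,0,0]],
  ],
)

```text
t: 31.22
ee_pos: [402.1, 309.0, 52.8]
orientation: [-1.684, 2.65, 0.0]
ft_force: [0.2, -0.7, 0.6]
width: 36.3
grasp_force: 0.0
```

apply_moves(
  targets=[
    [-1,[0,0,0],[0,0,0]],
    [-1,[0,0,0],[0,0,0]],
    [-1,[0,0,0],[0,0,0]],
  ],
)

```text
t: 31.6
ee_pos: [401.4, 308.7, 52.0]
orientation: [-1.684, 2.652, 0.0]
ft_force: [-1.7, 1.1, 2.7]
width: 12.2
grasp_force: 30.0
```

Run:
```python
from p import *
o=ctrl.get_obs();print(o["t"],o["ee_pos"],psi(o)+360,o["width"],o["ft_force"],o["qpos"].round(3))
s=[*o["ee_pos"],psi(o)+360]
show([([401.5,308.5,165,s[3]],4,-1),([385,-20,185,160],10,-1),([448.9,-265.5,150,90.6],9,-1)],s)
```

```text
31.6 [401.41522396 308.67671163  51.96654317] 244.84689497662336 12.170279074498076 [-1.72373291  1.08731038  2.7405341 ] [ 0.632  0.527  1.985  0.     0.63  -2.071]
[[-1,[0.001,-0.001,-0.565],[0,0,0.0]],[-1,[0.0,-0.001,-0.565],[0,0,0.0]],[-1,[0.001,0.0,-0.566],[0,0,0.0]],[-1,[0.0,-0.001,-0.565],[0,0,0.0]]]
[[-1,[0.609,-0.249,-0.04],[0,0,0.094]],[-1,[0.565,-0.337,-0.04],[0,0,0.095]],[-1,[0.509,-0.416,-0.04],[0,0,0.094]],[-1,[0.443,-0.487,-0.04],[0,0,0.094]],[-1,[0.366,-0.547,-0.04],[0,0,0.094]],[-1,[0.281,-0.594,-0.04],[0,0,0.095]],[-1,[0.19,-0.63,-0.04],[0,0,0.094]],[-1,[0.095,-0.651,-0.04],[0,0,0.094]]]
[[-1,[-0.001,-0.658,-0.04],[0,0,0.094]],[-1,[-0.099,-0.651,-0.04],[0,0,0.095]]]
[[-1,[-0.32,-0.464,0.078],[0,0,0.086]],[-1,[-0.38,-0.416,0.078],[0,0,0.085]],[-1,[-0.432,-0.363,0.077],[0,0,0.086]],[-1,[-0.476,-0.301,0.078],[0,0,0.086]],[-1,[-0.513,-0.234,0.078],[0,0,0.085]],[-1,[-0.54,-0.163,0.078],[0,0,0.086]],[-1,[-0.556,-0.09,0.078],[0,0,0.086]],[-1,[-0.564,-0.013,0.078],[0,0,0.085]]]
[[-1,[-0.56,0.061,0.077],[0,0,0.086]]]
end [ 448.9 -265.5  150.    90.6]
```

apply_moves(
  targets=[
    [-1,[0,0,-0.2],[0,0,0]],
    [-1,[0,0,-0.6],[0,0,0]],
    [-1,[0,0,-0.8],[0,0,0]],
    [-1,[0,0,-0.66],[0,0,0]],
    [-1,[0.3,-0.12,-0.04],[0,0,0]],
    [-1,[0.309,-0.129,-0.04],[0,0,0.094]],
    [-1,[0.565,-0.337,-0.04],[0,0,0.094]],
    [-1,[0.509,-0.416,-0.04],[0,0,0.094]],
  ],
)

```text
t: 32.6
ee_pos: [395.0, 207.7, 171.2]
orientation: [1.054, -2.956, 0.001]
ft_force: [0.5, -0.4, -3.1]
width: 12.0
grasp_force: 30.0
```

apply_moves(
  targets=[
    [-1,[0.443,-0.487,-0.04],[0,0,0.094]],
    [-1,[0.366,-0.547,-0.04],[0,0,0.094]],
    [-1,[0.281,-0.594,-0.04],[0,0,0.094]],
    [-1,[0.19,-0.63,-0.04],[0,0,0.094]],
    [-1,[0.095,-0.65,-0.04],[0,0,0.094]],
    [-1,[0,-0.658,-0.04],[0,0,0.094]],
    [-1,[-0.099,-0.65,-0.04],[0,0,0.094]],
    [-1,[-0.32,-0.464,0.06],[0,0,0.086]],
  ],
)

```text
t: 33.6
ee_pos: [390.6, -48.7, 182.5]
orientation: [-0.754, -3.047, 0.001]
ft_force: [0.4, 0.6, -4.0]
width: 11.6
grasp_force: 30.0
```

Run:
```python
from p import *
o=ctrl.get_obs();print(o["t"],o["ee_pos"],psi(o),o["width"],o["ft_force"])
show([([448.9,-265.5,150,90.6],8,-1)])
```

```text
33.6 [390.57403692 -48.67512789 182.54360877] 152.21154845603613 11.628506628952387 [ 0.39738442  0.5875345  -3.95032529]
[[-1,[-0.382,-0.412,0.081],[0,0,0.086]],[-1,[-0.433,-0.356,0.082],[0,0,0.085]],[-1,[-0.478,-0.295,0.081],[0,0,0.086]],[-1,[-0.512,-0.229,0.081],[0,0,0.085]],[-1,[-0.539,-0.158,0.082],[0,0,0.086]],[-1,[-0.555,-0.085,0.081],[0,0,0.085]],[-1,[-0.561,-0.009,0.082],[0,0,0.086]],[-1,[-0.558,0.066,0.081],[0,0,0.086]]]
end [ 448.9 -265.5  150.    90.6]
```

apply_moves(
  targets=[
    [-1,[-0.382,-0.412,0.081],[0,0,0.086]],
    [-1,[-0.433,-0.356,0.081],[0,0,0.085]],
    [-1,[-0.478,-0.295,0.081],[0,0,0.086]],
    [-1,[-0.512,-0.229,0.081],[0,0,0.085]],
    [-1,[-0.539,-0.158,0.081],[0,0,0.086]],
    [-1,[-0.555,-0.085,0.081],[0,0,0.085]],
    [-1,[-0.561,-0.009,0.081],[0,0,0.086]],
    [-1,[-0.55,0.066,0.081],[0,0,0.086]],
  ],
)

```text
t: 34.6
ee_pos: [450.3, -263.9, 149.4]
orientation: [-2.208, -2.231, 0.002]
ft_force: [0.5, 0.8, -3.3]
width: 11.7
grasp_force: 30.0
```

apply_moves(
  targets=[
    [-1,[0,0,0.3],[0,0,0]],
    [-1,[0,0,0],[0,0,0]],
  ],
)

```text
t: 34.85
ee_pos: [449.5, -262.0, 133.9]
orientation: [-2.199, -2.235, 0.002]
ft_force: [-1.2, 1.2, -2.7]
width: 11.8
grasp_force: 30.0
```

Run:
```python
from look import *
o=ctrl.get_obs();print(o["t"],o["ee_pos"].round(1),psi(o))
look("h2",["frame_small_hole","nest_small_pin","hold_down_frame","frame_large_hole"],save="pics/h2.png")
n,c,K,V,P=pickle.load(open("obs.pkl","rb"))[-1]
u=o["ee_pos"][2]-52
for l,z in (("frame_small_hole",u),("nest_small_pin",36)):
    if l in P: print(l,onz(K,V,P[l][0],z).round(1))
px=cv2.imread("pics/h2.png"); g=cv2.cvtColor(px,cv2.COLOR_BGR2GRAY).astype(float)
print("expected hole/pin px",proj(K,V,[448.2,-194,u+8]),proj(K,V,[448.2,-194,70]),u)
c0=proj(K,V,[448.2,-194,u]).round().astype(int)
cv2.imwrite("pics/h2c.png",cv2.resize(px[c0[1]-35:c0[1]+85,c0[0]-60:c0[0]+60],None,fx=5,fy=5,interpolation=cv2.INTER_CUBIC)); print(c0)
```

```text
34.85 [ 449.5 -262.   133.9] 90.92150205952372
frame_small_hole [256.   94.2] 0.56
nest_small_pin [255.3 101. ] 0.61
hold_down_frame [259.1 197.7] 0.55
frame_large_hole [252.1 291.1] 0.62
frame_small_hole [ 448.9 -188.4   81.9]
nest_small_pin [ 448.4 -193.9   36. ]
expected hole/pin px [254.65256189 103.6775405 ] [254.81969322 102.59126319] 81.86498888390864
[255 103]
```

View pics/h2c.png

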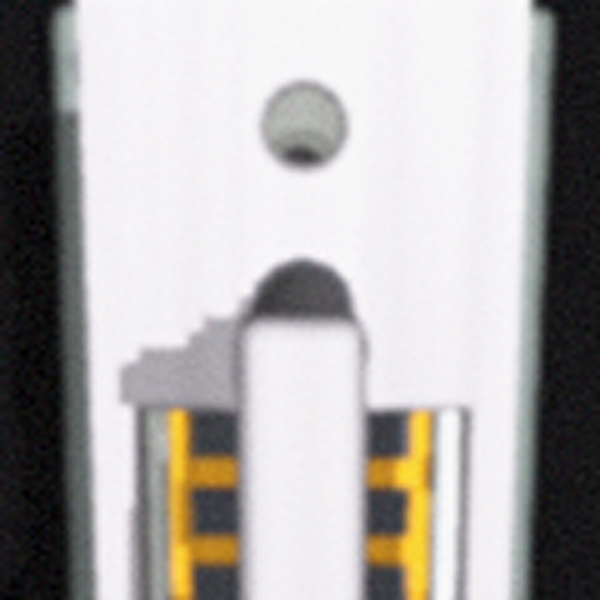

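apply_moves(
  targets=[
    [-1,[-0.1,0,0],[0,0,0.003]],
    [-1,[0,0,0],[0,0,0]],
    [-1,[0,0,0],[0,0,0]],
  ],
)

```text
t: 35.48
ee_pos: [452.4, -268.4, 136.5]
orientation: [2.21, 2.233, 0.0]
ft_force: [-0.3, -0.5, -2.7]
width: 11.6
grasp_force: 30.0
```

```bash
cat > al.py <<'E'
from look import *
o=ctrl.get_obs();print(o["t"],o["ee_pos"].round(2),psi(o),o["ft_force"].round(1))
px,K,V=cam("wrist"); g=cv2.cvtColor(px,cv2.COLOR_BGR2GRAY).astype(float)
u=o["ee_pos"][2]-52; zt=u+8
for nm,lo,hi,s in(("L",200,225,1),("R",290,320,-1)):
    P=[]
    for r in range(75,140,4):
        d=np.diff(cv2.GaussianBlur(g,(3,3),0)[r])*s; k=lo+np.argmax(d[lo:hi]); y0,y1,y2=d[k-1:k+2]; k+=.5*(y0-y2)/(y0-2*y1+y2+1e-9)
        P.append(onz(K,V,[k+.5,r],zt)[:2])
    P=np.array(P); c=np.polyfit(P[:,1],P[:,0],1); res=P[:,0]-np.polyval(c,P[:,1]); k=abs(res)<1; c=np.polyfit(P[k,1],P[k,0],1); print(nm,"slope",c[0].round(4),"x at y=-194",np.polyval(c,-194).round(2),k.sum())
# hole: dark blob in white plate
h0=proj(K,V,[448.5,o["ee_pos"][1]+72.5,zt]).round().astype(int); S=14
sub=g[h0[1]-S:h0[1]+S,h0[0]-S:h0[0]+S]; th=(sub.max()+sub[8:20,8:20].mean())/2
n,lab,st,ce=cv2.connectedComponentsWithStats((sub<th).astype(np.uint8))
for i in range(1,n):
    if st[i,4]>60:
        m=lab==i; p=ce[i]+h0-S; X=onz(K,V,p,zt); print("hole",p.round(1),st[i],X.round(2))
        dk=m&(sub<110); 
        if dk.any(): q=np.argwhere(dk)[:,::-1]; w=110-sub[dk]; qq=(q*w[:,None]).sum(0)/w.sum()+h0-S; print("dark pin px",qq.round(1),dk.sum(),onz(K,V,qq,70).round(2))
print(sub[4:24,4:24].round().astype(int) if "v" in sys.argv else "")
for l in("frame_small_hole","nest_small_pin"):
    q=ctrl.pinpoint(l,"wrist"); print(l,[(onz(K,V,a["xy"],u if "hole" in l else 36).round(1),round(a["score"],2)) for a in q[:1]])
E
python3 al.py v
```

```text
35.475 [ 452.43 -268.38  136.51] 90.59608435009801 [-0.3 -0.5 -2.7]
L slope -0.0095 x at y=-194 424.73 17
R slope -0.0107 x at y=-194 479.41 17
hole [255.   92.9] [ 12   2  16  19 248] [ 451.88 -194.12   92.51]
dark pin px [252.1  92.8] 30 [ 449.93 -194.28   70.  ]
[[245 244 244 245 244 246 247 247 246 240 223 183 156 136 131 140 153 162
  168 165]
 [246 243 243 244 245 245 246 245 243 225 183 143 124 131 145 145 146 163
  174 179]
 [246 245 244 244 244 246 246 246 236 195 145 106  97 118 146 154 152 158
  167 173]
 [244 244 242 242 244 246 246 242 225 170 113  78  75  87 115 145 150 151
  157 177]
 [243 243 244 244 244 244 246 237 210 161 118  91  77  74  89 121 141 152
  155 170]
 [244 245 243 243 244 245 246 233 200 164 149 134 102  81  70 102 142 148
  156 166]
 [244 244 245 244 245 246 242 231 198 184 193 189 155 100  72  88 136 153
  156 166]
 [246 244 245 244 245 245 240 228 206 216 234 230 189 121  77  90 126 149
  152 164]
 [244 243 244 245 244 246 243 231 209 216 235 229 181 115  71  82 125 142
  156 168]
 [245 243 245 244 243 247 246 232 201 188 192 171 134  85  69 101 129
[... 278 characters left out ...]
45 244 243 244 244 246 246 246 235 203 166 144 136 144 155 162 171
  174 171]
 [245 242 244 242 243 244 245 246 246 242 232 213 183 158 157 164 167 164
  167 165]
 [245 245 242 243 243 244 246 246 247 246 243 235 220 198 188 179 178 180
  185 187]
 [244 245 244 243 244 244 245 246 246 246 245 242 239 233 222 215 210 208
  210 224]
 [245 244 243 242 244 244 244 246 247 245 247 247 244 243 239 239 237 239
  240 242]
 [244 244 244 242 243 245 246 246 246 245 246 246 246 245 245 245 245 245
  245 245]
 [244 243 244 244 244 243 245 246 246 246 246 245 246 245 245 245 246 246
  245 246]]
frame_small_hole [(array([ 453.2, -195.6,   84.5]), 0.67)]
nest_small_pin [(array([ 446., -194.,   36.]), 0.6)]
```

apply_moves(
  targets=[
    [-1,[0,-0.074,0.06],[0,0,0]],
    [-1,[0,0,0],[0,0,0]],
    [-1,[0,0,0],[0,0,0]],
  ],
)

```text
t: 36.0
ee_pos: [448.6, -268.4, 133.3]
orientation: [-2.21, -2.233, 0.0]
ft_force: [0.2, -0.5, -2.6]
width: 11.5
grasp_force: 30.0
```

```bash
sed -i 's/^print(sub\[4.*$/print(h0); print(sub[2:26,2:26].round().astype(int)\/\/10)/' al.py; python3 al.py
```

```text
36.0 [ 448.62 -268.36  133.32] 90.59547506305518 [ 0.2 -0.5 -2.6]
L slope -0.0735 x at y=-194 419.68 11
R slope -0.0094 x at y=-194 478.09 17
hole [255.4  92.8] [  6   3  16  17 225] [ 448.32 -194.06   89.32]
dark pin px [254.8  93.5] 86 [ 447.95 -194.63   70.  ]
[256  96]
[[24 24 24 24 24 24 24 23 22 20 19 19 18 19 21 23 24 24 24 24 24 24 24 24]
 [24 24 24 24 24 23 22 19 16 16 15 15 15 15 16 18 20 23 24 24 24 24 24 24]
 [24 24 24 24 24 21 18 15 14 13 14 13 14 13 13 13 14 19 22 24 24 24 24 24]
 [24 24 24 24 22 18 14 12 13 12 12 12 13 13 12 13 12 14 19 23 24 24 24 24]
 [24 24 24 23 19 14 12 12 11 10  9  9  9 10 11 13 13 13 16 21 24 24 24 24]
 [24 24 24 22 17 12 10 10  9  8  7  7  7  7  9 12 13 13 14 18 23 24 24 24]
 [24 24 23 21 16 12 10  8  7  7  9  9  9  7  7  9 12 13 13 17 21 24 24 24]
 [24 24 23 19 15 12  9  7  9 10 13 13 12 10  7  8 11 13 13 15 20 24 24 24]
 [24 24 23 18 14 10  9  8 10 15 17 17 15 11  8  7 10 12 13 15 20 24 24 24]
 [24 24 23 18 13 10  8  8 12 18 19 18 16 12  7  7 10 12 12 14 20 23 24 24]
 [24 24 23 18 14 10  7  8 11 18 19 18 14 11  7  7 11 12 12 15 19 23 24 24]
 
[... 390 characters left out ...]
 23 20 18 15 14 13 13 13 13 14 16 18 20 23 24 24 24 24 24]
 [24 24 24 24 24 24 23 21 20 18 17 16 16 17 18 20 21 23 24 24 24 24 24 24]
 [24 24 24 24 24 24 24 23 23 22 21 20 20 21 22 23 24 24 24 24 24 24 24 24]
 [24 24 24 24 24 24 24 24 24 24 24 23 23 23 24 24 24 24 24 24 24 24 24 24]
 [24 24 24 24 24 24 24 24 24 24 24 24 24 24 24 24 24 24 24 24 24 24 24 24]
 [24 24 24 24 24 24 24 24 24 24 24 24 24 24 24 24 24 24 24 24 24 24 24 24]
 [24 24 24 24 24 24 24 24 24 24 24 24 24 24 24 24 24 24 24 24 24 24 24 24]
 [24 24 24 24 24 24 24 24 24 24 24 24 24 24 24 24 24 24 24 24 24 24 24 24]]
frame_small_hole [(array([ 449.7, -195.6,   81.3]), 0.98)]
nest_small_pin [(array([ 446.5, -195.5,   36. ]), 0.97)]
```

apply_moves(
  targets=[
    [-1,[-0.006,-0.01,0.1],[0,0,0]],
    [-1,[0,0,0.1],[0,0,0]],
    [-1,[0,0,0.1],[0,0,0]],
    [-1,[0,0,0.1],[0,0,0]],
    [-1,[0,0,0],[0,0,0]],
  ],
)

```text
t: 36.78
ee_pos: [447.9, -268.5, 112.8]
orientation: [-2.209, -2.232, 0.0]
ft_force: [0.0, -0.1, -3.0]
width: 11.9
grasp_force: 30.0
```

apply_moves(
  targets=[
    [-1,[0,0,0.08],[0,0,0]],
    [-1,[0,0,0.06],[0,0,0]],
    [-1,[0,0,0.04],[0,0,0]],
    [-1,[0,0,0.02],[0,0,0]],
    [-1,[0,0,0],[0,0,0]],
  ],
)

```text
t: 37.4
ee_pos: [448.2, -268.7, 103.3]
orientation: [-2.21, -2.233, 0.0]
ft_force: [-0.3, -0.6, -3.3]
width: 11.9
grasp_force: 30.0
```

apply_moves(
  targets=[
    [-1,[0,0,0.03],[0,0,0]],
    [-1,[0,0,0.02],[0,0,0]],
    [-1,[0,0,0.016],[0,0,0]],
    [-1,[0,0,0],[0,0,0]],
  ],
)

```text
t: 37.9
ee_pos: [448.2, -268.7, 100.1]
orientation: [-2.21, -2.233, -0.0]
ft_force: [-0.4, -0.8, -2.7]
width: 11.6
grasp_force: 30.0
```

apply_moves(
  targets=[
    [-1,[0,0,0.01],[0,0,0]],
    [-1,[0,0,0.01],[0,0,0]],
    [-1,[0,0,0],[0,0,0]],
  ],
)

```text
t: 38.28
ee_pos: [448.4, -268.7, 99.9]
orientation: [2.21, 2.233, 0.0]
ft_force: [-1.4, 1.0, 7.8]
width: 11.5
grasp_force: 30.0
```

apply_moves(
  targets=[
    [0.2,[0,0,0],[0,0,0]],
    [0.2,[0,0,0],[0,0,0]],
    [0.2,[0,0,0],[0,0,0]],
    [0.2,[0,0,-0.3],[0,0,0]],
    [0.2,[0,0,-0.6],[0,0,0]],
    [0.2,[0,0,-0.9],[0,0,0]],
    [0.2,[0,0,-0.9],[0,0,0]],
    [0.2,[0,0,-0.9],[0,0,0]],
  ],
)

```text
t: 39.28
ee_pos: [448.0, -268.6, 281.6]
orientation: [2.209, 2.232, 0.0]
ft_force: [0.3, -0.9, 0.4]
width: 52.8
grasp_force: 0.0
```

apply_moves(
  targets=[
    [0.2,[0,0,-0.3],[0,0,0]],
    [0.2,[0,0,0],[0,0,0]],
  ],
)

```text
t: 39.52
ee_pos: [448.4, -268.8, 294.9]
orientation: [2.208, 2.232, 0.001]
ft_force: [0.0, -0.1, -0.6]
width: 52.7
grasp_force: 0.0
```

Run:
```python
from rect import *
o=ctrl.get_obs();print(o["t"],o["ee_pos"].round(1),psi(o).round(2),o["ft_force"].round(1),o["width"])
px,K,V=cam("wrist"); cv2.imwrite("pics/end.png",px)
q=ctrl.masks_of("hold_down_frame","wrist")[0]; print(q["score"],q["bbox"],cv2.minAreaRect(lines(q["region"],K,V,56,0).astype(np.float32)))
for l,z in(("frame_large_hole",48),("frame_small_hole",48)): 
    a=ctrl.pinpoint(l,"wrist"); print(l,a and (onz(K,V,a[0]["xy"],z).round(1),a[0]["score"]))
```

```text
39.525 [ 448.4 -268.8  294.9] 90.6 [ 0.  -0.1 -0.6] 52.73587062918897Traceback (most recent call last):
  File "<stdin>", line 4, in <module>
IndexError: list index out of range
```

Run:
```python
from rect import *
px,K,V=cam("wrist"); 
for l,z in(("frame_large_hole",48),("frame_small_hole",48),("frame_handle",111),("hold_down_frame",48)): 
    a=ctrl.pinpoint(l,"wrist"); print(l,[(onz(K,V,b["xy"],z).round(1),round(b["score"],2)) for b in a[:2]])
q=ctrl.masks_of("hold_down_frame","wrist"); print([(b["score"],b["bbox"],cv2.minAreaRect(lines(b["region"],K,V,56,0).astype(np.float32))) for b in q[:1]])
s=3;c=[(400,-370),(500,-370),(500,-160),(400,-160)]
M=cv2.getPerspectiveTransform(np.float32([proj(K,V,[x,y,56]) for x,y in c]),np.float32([((-160-y)*s,(x-400)*s) for x,y in c]))
g=cv2.cvtColor(cv2.warpPerspective(px,M,(630,300)),cv2.COLOR_BGR2GRAY).astype(float)
d=lambda v:np.abs(np.diff(cv2.GaussianBlur(v[None],(5,1),0)[0]))
for y in(-185,-215,-345):   # plate's long edges
    v=g[:, (-160-y)*3-4:(-160-y)*3+4].mean(1); e=d(v); print(y,"x edges",[round(400+(i+1)/3,1) for i in range(1,298) if e[i]>8 and e[i]>=e[i-1] and e[i]>=e[i+1]])
for x in(432,465):
    v=g[(x-400)*3-4:(x-400)*3+4].mean(0); e=d(v); print(x,"y edges",[round(-160-(i+1)/3,1) for i in range(1,628) if e[i]>8 and e[i]>=e[i-1] and e[i]>=e[i+1]])
```

```text
frame_large_hole [(array([ 449.2, -337. ,   48. ]), 0.93)]
frame_small_hole [(array([ 449.6, -197.2,   48. ]), 0.63)]
frame_handle [(array([ 446.2, -263.2,  111. ]), 0.93)]
hold_down_frame [(array([ 450. , -265.4,   48. ]), 0.91)]
[(0.82, [233.4, 78.1, 274.5, 219.0], ((448.0045166015625, -266.04833984375), (53.79062271118164, 175.21044921875), 0.6838889122009277))]
-185 x edges [411.0, 420.0, 475.7, 485.7]
-215 x edges [410.3, 420.7, 485.7]
-345 x edges [412.7, 437.3, 477.7]
432 y edges [-163.7, -171.3, -304.0]
465 y edges [-162.3, -171.0, -229.7, -241.7, -249.0, -261.3, -266.3, -272.7, -278.0, -302.7]
```

```bash
python3 -c "
from workcell import ctrl
print(ctrl.close_job())"
```

```text
the job is handed in; nothing more can be done
None
```

The job is handed in: the long carrier sits on the nest pins and the hold-down frame lies on top of it, both lowered to contact at the expected heights and let go, about 40 s in; on the way I set the frame down once where the carrier had lain, to turn the grip half a turn because the last joint's range would not have allowed the placement otherwise.

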